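Snap the protective cap onto the milling arbor

ROBOT

A 6-joint arm with a two-finger parallel gripper is mounted at the origin on the work surface. World frame = base frame: x ahead of the robot, y to its left, z up, the work surface at z = 0. Lengths are in mm, angles in degrees, forces in N, time in s.
With the tool pointing down it reaches from about 375 to 975 mm from the base axis. Payload 3.8 kg.
Tool frame: the origin (TCP) lies between the finger pads; the fingertips stand 17 mm ahead of it and the grasp point (between the pads) lies 2 mm behind it; z points along the fingers, y is the direction in which the jaws open and shut (so a half turn about z gives the same grasp; the last joint's range is limited). The gripper opens to 85 mm and grips with 20 to 120 N. Pads are 22 mm wide; open, the fingers measure 114 mm over their backs; the gripper's body (76 mm by 85 mm) begins 54 mm behind the grasp point. The pads swing forward as they close: fully open they stand 13 mm farther back than shut.
Start: joints at [72.829, 15.12, 91.902, -0, 72.978, -2.114], TCP at [175.353, 651.82, 219.78] pointing down, gripper open.
Joint ranges: [-150.88, 150.88], [-54.13, 125.18], [17.81, 147.31], [-75.09, 255.09], [0, 152.58], [-146.25, 146.25]. Speed limits (degrees/s): [147.25, 147.25, 180, 180, 180, 180].

INTERFACE

Orientations are given as [roll, pitch, yaw] about the fixed x, y, z axes, in that order (R = Rz(yaw) Ry(pitch) Rx(roll)).
In Python, from cell import manip, vision, job_done gives the robot as it stands.
- The arm moves only by the tool apply_moves, never from a script. Its argument "moves" is text: rows parted by semicolons, each of 6 numbers parted by spaces: the shift along the tool's x, y, z as a fraction of full scale, then the turn, a rotation vector about the tool's x, y, z as a fraction of full scale. A call has 1 to 5 rows; each row is the pose to reach, as a shift and turn from the pose measured when the call began, along the tool's axes at that moment; what a row does not reach only later rows make up. Full scale, the value 1, is 100 mm for a shift and 90 degrees for a turn. A row lasts 1/12 s, in which the tool goes at most 41.7 mm and 7.16 degrees, less where a joint would pass 70% of its speed; a pose out of reach is approached as far as the arm can. A call with a number of a shift or a turn outside -1 to 1 is refused whole. A call with a gripper value outside its range is refused whole. "jaw" is the closure, from 0 (fully open) to 1 (shut), set as the call begins (left out, the last holds). The fingers move at their own pace and stop on an object; "newtons" is the grip in N (left out, the last holds). Time passes only in rows, so rows that repeat a pose let the fingers close. It gives the time, the measured TCP pose, the force and the opening at its end, in the units of the state.
- manip.observe(): the state, without advancing time (a new reading comes with each control period).
- vision.snapshot(name): name is "scene" or "top" or "wrist"; returns the picture (384x512x3 uint8, red, green, blue); there is no depth.
- vision.camera_info(name): a dict with "fx", "fy", "cx", "cy" (pixels), "dist" ([k1, k2, p1, p2, k3] as OpenCV has them; the pictures are not rectified), "T" (4x4, takes a point from camera to world coordinates); the wrist camera has in their place "T_tool_cam" (4x4, takes a point from camera to tool coordinates, whose origin is the TCP and whose axes are the flange's). Camera axes: x right, y down, z forward; pixel columns grow to the right and rows downward; lengths in mm; the calibration is good to about 2 mm. A picture is of the moment at which its call begins: read the wrist's pose just before it. camera_info takes no time and is no camera call.
- job_done(): hands the job in, once; it reports no verdict.
Trained networks look in the newest picture that a camera, given by its name, has taken for a name from the list of things; names that differ only in an ending like _2 or _b are one class to them, and where a whole thing is asked for, a point or a joint stands for the part that bears it (a point fixed in the world has none). Each returns a list of dicts, best first, with "conf" (0 to 1); they miss things now and then, are a little off and sometimes report something else, mostly with a low value. They report only what shows in the picture. A call takes as long as a camera call. They do not tell look-alikes from the thing itself.
- vision.find_in(camera, query): "bbox" ([left, top, width, height] in pixels, round what is visible of it).
The state is a dict: "time": time; "qpos": joint angles; "qvel": joint speeds; "tau": joint torques, N m; "ee_pos": TCP position; "eef_rot": TCP orientation; "ft_force": force on the tool from outside, world axes, zero at the start; "ft_torque": the same for the moment, N m; "opening": finger opening in mm.
Only numpy, scipy, OpenCV 4.12 (cv2) and the standard library are available. Lean on these libraries where they do the work, as an engineer would, in place of code of your own. Each camera call takes 0.05 s, during which the arm holds its last target.

TASK

Take the orange cap out of the tray, turn it so that its two notches fit over the black keys of the upright milling arbor, and press it straight down onto the stud until it clicks past the spring balls; then keep pressing until it sits fully home and flat on the face. Finish while still holding the cap and pressing it firmly down (some 10 N): do not let go. Leave the blue cap and the other things on the bench where they are.

Things in the scene. Friction and masses are not known exactly. Their poses are not given: they have to be found in the camera images.
- cap: Orange plastic snap cap, mouth down in the tray: round cup 55 mm across, 30 mm tall, flat top, grip bar above; 50 to 100 g. Origin: centre of its mouth rim (underside), z up, x along the bar. Skirt notches in the rim at +x and -x, in line with the bar, 15 mm wide, 9 mm high; lips inside at +y and -y (bore 30 mm, 6 mm high) snap over the arbor's balls. Same after a half turn.
- cap_bar (a point): Centre of the cap's upright grip bar, 41 mm above the cap's origin, axes as the cap's: 40 mm long (x), 12 mm thick (y), 22 mm tall, from the flat top (30 mm above the origin) to 52 mm. Pinch it across y from above; fingertips can bear on the flat top beside it to press.
- arbor: Milling-cutter arbor standing upright in a blue bench block (100 x 100 x 58 mm), fixed; place and yaw vary. Steel flange 63 mm across, up to a flat face at z = 92 mm, with a stud in its middle. Two black drive keys stand on the face at +x and -x: 10 mm wide (y), 6 mm high, from 19 to 29.5 mm off the axis. Origin: centre of the block's underside, z up.
- arbor_face (a point): Centre of the arbor's flat face (60 mm across), at the foot of the stud, axes as the arbor's. The cap is home when its origin is here and its bar lies along this x axis (through the two black keys), either way round. Turned wrong by over about 0.13 rad, it strands on the keys, 6 mm high.
- stud_top (a point): Top centre of the bright round stud: 26 mm above the face; 27 mm in diameter, the top 5 mm tapering to 19 mm.
- stud_balls (a point): On the stud's axis, 12.5 mm above the face, level with two brass spring balls that stick 4 mm out of the stud at +y and -y. Going down, the cap's rim meets them about 18 mm above the face; resistance rises to 12 to 18 N near 14 mm, is almost gone by 10 mm, and below 6 mm the cap clicks and is drawn down (about 10 N); then it bears solidly on the face.
- tray: Black open tray, fixed, 270 mm (x) x 130 mm (y) x 18 mm, walls and floor 5 mm thick, a divider across the middle (at x = 0). Origin: centre of its underside. One cap stands in each of the two compartments, about 65 mm either side of the middle; which is where varies.
- blue_cap: A smaller blue cap (40 mm across, 26 mm tall, grip bar on top to 42 mm) for another arbor, in the tray's other compartment. Leave it. Origin: centre of its underside.
- driver: Screwdriver, 170 mm long, lying roughly along x between tray and arbor. Leave it.
- cutter: Dark milling cutter with brass-coloured inserts, 60 mm across, 44 mm tall, beyond the arbor. Leave it.
- collet: Steel collet, 33 mm across, 36 mm tall, to the left. Leave it.
- pull_stud: Small steel pull stud, 23 mm across, 32 mm tall, towards the back. Leave it.
- insert_box: Flat yellow box 70 x 50 x 18 mm, to the left. Leave it.
- wrench: Open-ended wrench, 190 mm long, lying to the right of the tray. Leave it.
Not all that is in view belongs to the job. Several things have the shape of the cap; the one meant has the colours described above.

How it is judged:
By the outcome, as a careful person would: the job done as asked, in the order asked, and still so for the second after the job is handed in, while the arm keeps its last pose, push and grip.
It also fails if it takes over 45 s, if anything falls off the work surface, if the arm or the gripper's body presses on something with over 40 N, if the wrist force passes 120 N, or if a joint passes its speed limit or range.

## Working session

There is one attempt and no reset: what is moved stays moved. The work goes in short steps, Python scripts to look and compute and a tool call to move; the robot and the scene stay as the last step left them, time stands still between calls to the robot, and variables do not carry over. Pictures are saved under pics/ and viewed, and the job is handed in when it is done.

Besides the shell and the picture viewer there is one more tool, called after ">>>" as name(argument=value, ...), one argument or row to a line, values as JSON. apply_moves: Moves the arm, as the interface text tells. Shift numbers are shares of 100 mm and turn numbers shares of 90 degrees, none past 1 either way. Its arguments: {"type":"object","properties":{"moves":{"type":"string"},"jaw":{"type":"number"},"newtons":{"type":"number"}},"required":["moves"]}

```bash
mkdir -p pics; ls; python3 - <<'E'
from cell import manip, vision
import cv2
print(manip.observe())
for n in ["scene","top","wrist"]:
    im=vision.snapshot(n); cv2.imwrite(f"pics/{n}0.png",im[:,:,::-1])
    ci=vision.camera_info(n); print(n,ci)
for q in ["cap","arbor","tray","blue_cap"]:
    for c in ["top","scene"]:
        print(c,q,[(r['conf'],r['bbox']) for r in vision.find_in(c,q)][:4])
E
```

```text
pics
{'time': 0.0, 'qpos': array([ 7.28290527e+01,  1.51677709e+01,  9.19809786e+01, -8.41889253e-04,
        7.29766223e+01, -2.11305963e+00]), 'qvel': array([ 0.1136285 ,  0.00370887,  0.07752896, -0.01539557,  0.01605043,
       -0.04892416]), 'tau': array([-2.02093535e-03, -5.15125537e+01, -3.67301524e+01, -5.94144494e-04,
        1.25865592e-02, -1.86959022e-05]), 'ee_pos': array([175.13406156, 651.10972154, 218.48095781]), 'eef_rot': array([-1.79874684e+02, -3.81872845e-03,  1.64942356e+02]), 'ft_force': array([0.19385525, 0.74499096, 0.14285737]), 'ft_torque': array([ 0.0227587 , -0.03432286,  0.03146307]), 'opening': 85.61332259879144}
scene {'fx': 464.6461231186922, 'fy': 464.6461231186922, 'cx': 256.16094022402757, 'cy': 190.09640390261544, 'dist': array([0.06514092, 0.        , 0.        , 0.        , 0.        ]), 'T': array([[ 8.62184162e-01,  3.00109069e-01, -4.08133578e-01,
         1.08527436e+03],
       [ 5.06487264e-01, -5.27265619e-01,  6.82247476e-01,
        -8.86905538e+02],
       [-1.04461493e-02, -7.94937428e-01, -6.06601487e-01,
         8.99894201e+02],
  
[... 1104 characters left out ...]
0,  0.00000000e+00,  0.00000000e+00,
         1.00000000e+00]])}
top cap [(0.61, [337.2, 207.9, 19.5, 18.2]), (0.6, [302.6, 260.4, 19.0, 17.4]), (0.59, [297.0, 216.1, 19.3, 16.2]), (0.53, [295.9, 182.0, 11.8, 12.9])]
scene cap [(0.66, [123.2, 218.2, 22.9, 23.6]), (0.66, [237.7, 210.2, 49.5, 27.1]), (0.61, [168.5, 231.8, 24.9, 24.4]), (0.55, [143.2, 267.7, 25.8, 28.4])]
top arbor [(0.71, [183.6, 165.5, 35.7, 38.7])]
scene arbor [(0.72, [270.1, 163.2, 32.9, 43.1])]
top tray [(0.68, [277.9, 165.6, 51.9, 81.4])]
scene tray [(0.94, [145.7, 225.5, 113.6, 56.6])]
top blue_cap [(0.29, [209.0, 121.8, 16.8, 16.4]), (0.19, [120.9, 211.6, 21.4, 18.6])]
scene blue_cap [(0.79, [216.2, 248.5, 16.9, 20.3])]
```

```bash
python3 - <<'E'
import cv2
t=cv2.imread("pics/top0.png"); s=cv2.imread("pics/scene0.png")
cv2.imwrite("pics/topc.png",cv2.resize(t[90:300,100:380],None,fx=2.8,fy=2.8,interpolation=cv2.INTER_CUBIC))
cv2.imwrite("pics/scenec.png",cv2.resize(s[140:310,100:350],None,fx=3.2,fy=3.2,interpolation=cv2.INTER_CUBIC))
E
```

```text
(no output)
```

View pics/topc.png

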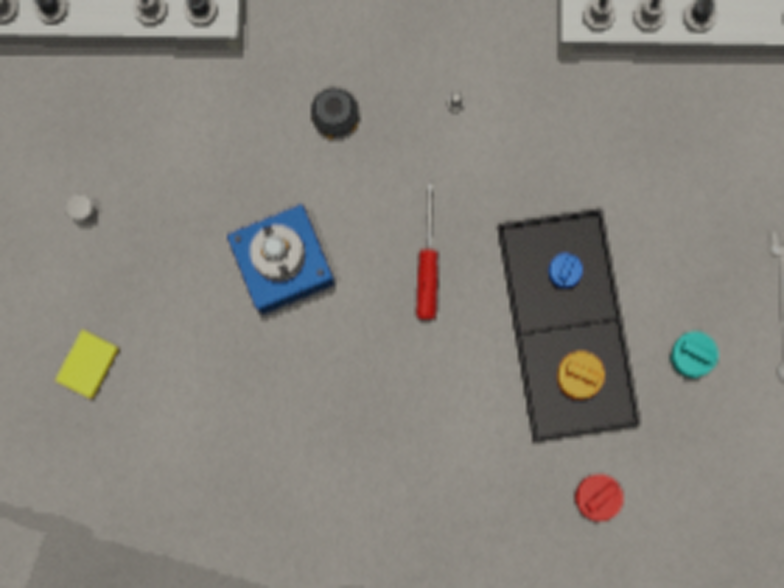

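View pics/scenec.png

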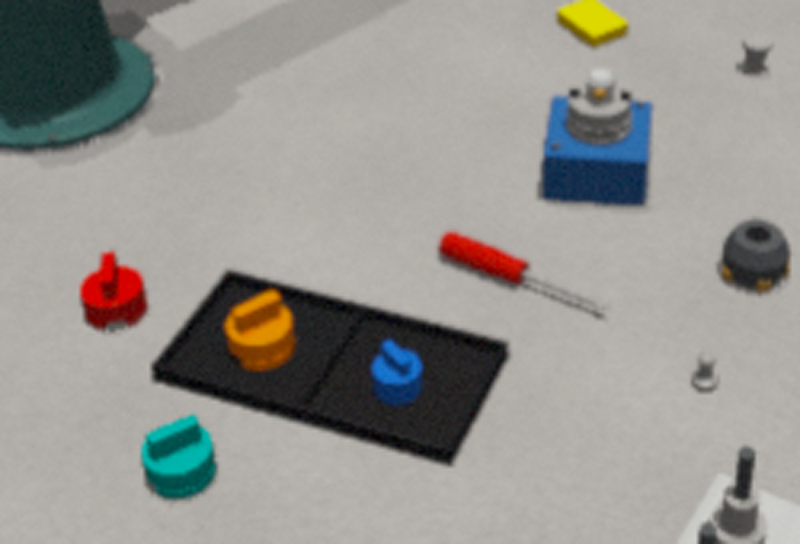

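View pics/wrist0.png

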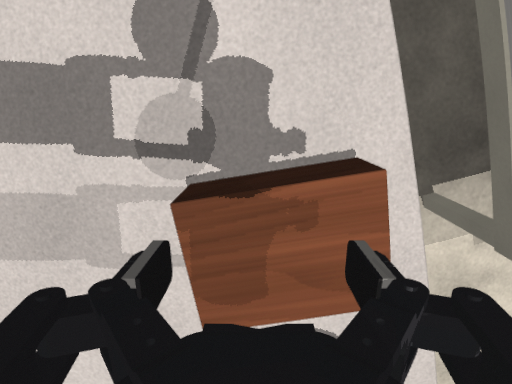

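The orange cap is at top (308,223), in the tray's lower compartment. The look-alikes are red at top (314,268) and teal at (348,217), both outside the tray, so they don't fit. The blue cap is at (302,186). The arbor is at (199,179), and a wooden block is under the gripper at the start.

```bash
cat > h.py <<'E'
import numpy as np, cv2
from scipy.spatial.transform import Rotation as R
from cell import manip, vision
def camT(n,st=None):
    ci=vision.camera_info(n)
    if n=="wrist":
        T=np.eye(4);T[:3,:3]=R.from_euler('xyz',st['eef_rot'],degrees=True).as_matrix();T[:3,3]=st['ee_pos']
        T=T@ci['T_tool_cam']
    else: T=ci['T']
    K=np.array([[ci['fx'],0,ci['cx']],[0,ci['fy'],ci['cy']],[0,0,1.]])
    return K,ci['dist'],T
def pix2plane(n,px,z,st=None):
    K,d,T=camT(n,st)
    u=cv2.undistortPoints(np.array(px,float).reshape(-1,1,2),K,d).reshape(-1,2)
    r=np.c_[u,np.ones(len(u))]@T[:3,:3].T
    return T[:3,3]+r*((z-T[2,3])/r[:,2])[:,None]
def proj(n,P,st=None):
    K,d,T=camT(n,st); Ti=np.linalg.inv(T)
    return cv2.projectPoints(np.array(P,float).reshape(-1,3),cv2.Rodrigues(Ti[:3,:3])[0],Ti[:3,3],K,d)[0].reshape(-1,2)
def togo(target,yaw,st):
    """shift and turn (fractions) in tool axes for tool-down pose"""
    r0=R.from_euler('xyz',st['eef_rot'],degrees=True); r1=R.from_euler('xyz',[180,0,yaw],degrees=True)
    s=r0.inv().apply(np.array(target)-st['ee_pos'])/100
    t=(r0.inv()*r1).as_rotvec(degrees=True)/90
    return s.round(3),t.round(3)
E
python3 - <<'E'
from h import *
t=cv2.imread("pics/top0.png"); s=cv2.imread("pics/scene0.png")
for n,im in (("top",t),("scene",s)):
    h=cv2.cvtColor(im,cv2.COLOR_BGR2HSV)
    m=cv2.inRange(h,(10,150,100),(24,255,255))
    c,l,stt,ce=cv2.connectedComponentsWithStats(m)
    for i in range(1,c):
        if stt[i,4]>100: print(n,stt[i],ce[i],pix2plane(n,ce[i],38))
S=lambda x,y:(100+x/2.8,90+y/2.8)
print("cap face z35",pix2plane("top",[S(582,375)],35))
print("keys",k:=pix2plane("top",[S(268,231),S(284,271)],98), (k[0]+k[1])/2, np.degrees(np.arctan2(*(k[1]-k[0])[1::-1])))
print("studtop",pix2plane("top",[S(275,244)],118))
print("stud scene",pix2plane("scene",[(100+600/3.2,140+74/3.2)],118))
print("block",pix2plane("top",[S(228,236),S(302,206),S(333,282),S(262,308)],58))
print("keys scene",k:=pix2plane("scene",[(100+575/3.2,140+94/3.2),(100+626/3.2,140+97/3.2)],98),k.mean(0))
print("tray",pix2plane("top",[S(498,226),S(600,211),S(638,426),S(534,440)],18))
print("bar z57",k:=pix2plane("top",[S(567,370),S(604,378)],57), np.degrees(np.arctan2(*(k[1]-k[0])[1::-1])))
print("others red, teal,blue",pix2plane("top",[S(600,498),S(695,354),S(565,270)],30))
E
```

```text
top [299 216  17  16 221] [307.01809955 223.5158371 ] [[ 434.41127553 -205.92013632   38.        ]]
scene [251  74  55  28 629] [280.45468998  86.77901431] [[225.91435782 763.93956481  38.        ]]
scene [170 230  22  26 408] [181.12254902 242.95098039] [[ 449.22942589 -216.31322013   38.        ]]
cap face z35 [[ 433.37750119 -209.04268611   35.        ]]
keys [[589.36949296 162.8028341   98.        ]
 [542.36701411 142.50762785  98.        ]] [565.86825354 152.65523098  98.        ] -156.64579001681818
studtop [[570.15869077 151.698033   118.        ]]
stud scene [[573.34735057 153.85631864 118.        ]]
block [[590.77179516 215.45879161  58.        ]
 [628.79073449 128.11121503  58.        ]
 [537.01130147  88.32854055  58.        ]
 [504.52383036 171.51488603  58.        ]]
keys scene [[555.24450756 138.99901529  98.        ]
 [599.21415144 158.23777921  98.        ]] [577.2293295  148.61839725  98.        ]
tray [[ 616.34715016 -108.90663328   18.        ]
 [ 637.1029473  -234.01987355   18.        ]
 [ 375.03842349 -277.62684215   18.        ]
 [ 356.58035533 -153.46792636   18.        ]]
bar z57 [[ 436.80064233 -188.97735753   57.        ]
 [ 428.05293121 -232.33091989   57.        ]] -101.40774598974718
others red, teal,blue [[ 289.38471771 -230.23004028   30.        ]
 [ 461.04998056 -345.0068711    30.        ]
 [ 560.72253867 -189.62168711   30.        ]]
```

>>> apply_moves(
  moves="-0.25 -0.25 -0.1 0 0 0.07; -0.5 -0.5 -0.2 0 0 0.14; -0.75 -0.75 -0.25 0 0 0.21; -1 -1 -0.3 0 0 0.28",
  jaw=0,
  newtons=60,
)

```text
time: 0.88
ee_pos: [246.4, 528.4, 250.4]
eef_rot: [179.9, -0.0, 139.5]
ft_force: [0.6, 0.1, -0.4]
opening: 85.6
```

```bash
python3 - <<'E'
from h import *
s=manip.observe(); print(s['ee_pos'],s['eef_rot'],togo([568,130,250],78.6,s))
E
```

```text
[246.42697574 528.35784999 250.42982566] [ 1.79946915e+02 -1.97181207e-03  1.39486876e+02] (array([-5.033e+00, -9.400e-01,  3.000e-03]), array([ 0.001, -0.   ,  0.677]))
```

>>> apply_moves(
  moves="-0.35 -0.06 0 0 0 0.07; -0.7 -0.12 0 0 0 0.14; -1 -0.18 0 0 0 0.2; -1 -0.18 0 0 0 0.2",
)

```text
time: 1.22
ee_pos: [313.7, 445.9, 250.8]
eef_rot: [179.9, 0.1, 121.1]
ft_force: [-0.8, 0.1, 0.6]
opening: 85.4
```

```bash
python3 - <<'E'
from h import *
s=manip.observe(); print(s['ee_pos'],s['eef_rot'],togo([568,130,250],78.6,s))
E
```

```text
[313.7041752  445.86665551 250.84537789] [1.79891008e+02 1.24579446e-01 1.21055772e+02] (array([-4.018,  0.549,  0.018]), array([0.002, 0.001, 0.472]))
```

>>> apply_moves(
  moves="-0.35 0.05 0 0 0 0.07; -0.7 0.1 0 0 0 0.14; -1 0.14 0 0 0 0.21; -1 0.14 0 0 0 0.21",
)

```text
time: 1.55
ee_pos: [379.8, 364.3, 251.4]
eef_rot: [179.8, 0.2, 101.8]
ft_force: [-0.6, 0.8, 0.6]
opening: 85.4
```

```bash
python3 - <<'E'
from h import *
s=manip.observe(); print(s['ee_pos'],s['eef_rot'],togo([568,130,250],78.6,s))
E
```

```text
[379.8424521  364.27900983 251.38022504] [179.7653608    0.19716719 101.75997939] (array([-2.677,  1.364,  0.029]), array([0.003, 0.002, 0.257]))
```

>>> apply_moves(
  moves="-0.33 0.16 0 0 0 0.07; -0.66 0.32 0 0 0 0.14; -1 0.5 0 0 0 0.21; -1 0.5 0 0 0 0.25",
)

```text
time: 1.88
ee_pos: [452.5, 272.9, 252.2]
eef_rot: [179.5, 0.2, 78.8]
ft_force: [0.7, 0.6, 0.1]
opening: 85.2
```

```bash
python3 - <<'E'
from h import *
s=manip.observe(); print(s['ee_pos'],s['eef_rot'],togo([568,130,240],78.6,s))
E
```

```text
[452.48816377 272.92111002 252.23567799] [1.79539096e+02 1.74457730e-01 7.88309804e+01] (array([-1.178,  1.409,  0.137]), array([0.005, 0.002, 0.003]))
```

>>> apply_moves(
  moves="-0.25 0.3 0 0 0 0; -0.5 0.6 0.05 0 0 0; -0.75 0.9 0.1 0 0 0; -0.9 1 0.13 0 0 0; -0.9 1 0.13 0 0 0",
)

```text
time: 2.3
ee_pos: [534.6, 162.7, 239.4]
eef_rot: [179.6, 0.3, 78.7]
ft_force: [-0.5, -0.3, -0.6]
opening: 85.7
```

```bash
python3 - <<'E'
from h import *
s=manip.observe(); print(s['ee_pos'],s['eef_rot'],s['time'])
im=vision.snapshot("wrist"); cv2.imwrite("pics/w1.png",im[:,:,::-1])
E
```

```text
[534.56362781 162.69390613 239.42046811] [179.56501602   0.25673924  78.71417998] 2.3
```

View pics/w1.png

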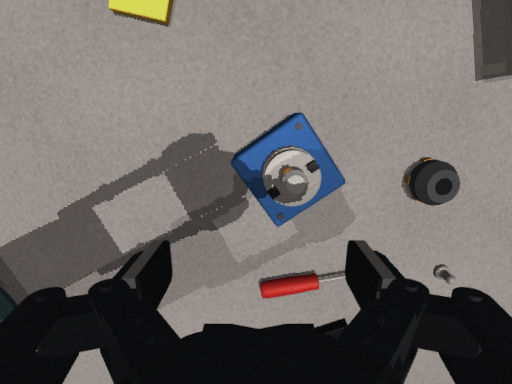

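```bash
python3 - <<'E'
import cv2
t=cv2.imread("pics/w1.png")
cv2.imwrite("pics/w1c.png",cv2.resize(t[110:230,225:350],None,fx=5,fy=5,interpolation=cv2.INTER_CUBIC)[:600])
E
```

```text
(no output)
```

View pics/w1c.png

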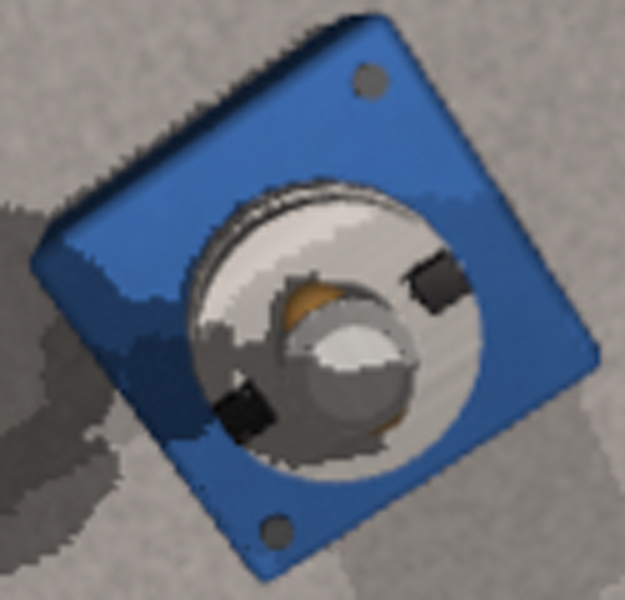

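```bash
cat > arb.py <<'E'
from h import *
st={'ee_pos':np.array([534.564,162.694,239.420]),'eef_rot':np.array([179.565,0.2567,78.714])}
C=lambda x,y:(225+x/5,110+y/5)
E
python3 - <<'E'
from arb import *
print("face",pix2plane("wrist",[C(338,338)],92,st))
k=pix2plane("wrist",[C(437,282),C(245,412)],98,st);print("keys",k,k.mean(0),np.linalg.norm(k[0]-k[1]),np.degrees(np.arctan2(*(k[0]-k[1])[1::-1])))
print("stud",pix2plane("wrist",[C(357,374)],118,st))
b=pix2plane("wrist",[C(35,262),C(385,15),C(598,362),C(265,580)],58,st);print("block",b,b.mean(0))
for i in range(4): d=b[(i+1)%4]-b[i]; print(np.linalg.norm(d),np.degrees(np.arctan2(d[1],d[0])))
print("holes",pix2plane("wrist",[C(370,82),C(277,532)],58,st).mean(0))
# overlay for hypothesis
im=cv2.imread("pics/w1.png"); big=cv2.resize(im[110:230,225:350],None,fx=5,fy=5,interpolation=cv2.INTER_CUBIC)
x,y,yaw=567.5,152.5,23.4
Rz=R.from_euler('z',yaw,degrees=True)
def dr(P,c):
    P=Rz.apply(np.array(P,float))+[x,y,0]; p=(proj("wrist",P,st)-[225,110])*5
    cv2.polylines(big,[p.round().astype(int).reshape(-1,1,2)],True,c,1)
a=np.linspace(0,2*np.pi,60)
dr(np.c_[30*np.cos(a),30*np.sin(a),0*a+92],(0,0,255))
dr(np.c_[9.5*np.cos(a),9.5*np.sin(a),0*a+118],(0,255,0))
for s in (1,-1): dr([[s*19,-5,98],[s*29.5,-5,98],[s*29.5,5,98],[s*19,5,98]],(0,255,255))
dr([[-50,-50,58],[50,-50,58],[50,50,58],[-50,50,58]],(255,255,0))
cv2.imwrite("pics/w1o.png",big)
E
```

```text
face [[570.86156845 157.74604006  92.        ]]
keys [[592.19324073 166.65345499  98.        ]
 [548.69980339 147.45313401  98.        ]] [570.44652206 157.0532945   98.        ] 47.54294287566473 23.81921862612583
stud [[571.13517548 156.05380902 118.        ]]
block [[508.24790627 181.29372656  58.        ]
 [596.23585553 219.88084525  58.        ]
 [633.10918832 132.02304758  58.        ]
 [546.12425996  93.83660341  58.        ]] [570.92930252 156.7585557   58.        ]
96.07728630892665 23.67985561430807
95.2818727815934 -67.23253144363103
94.99780145059756 -156.2984922147228
95.30669734299819 113.41670467827038
holes [570.87878218 155.8178301   58.        ]
```

View pics/w1o.png

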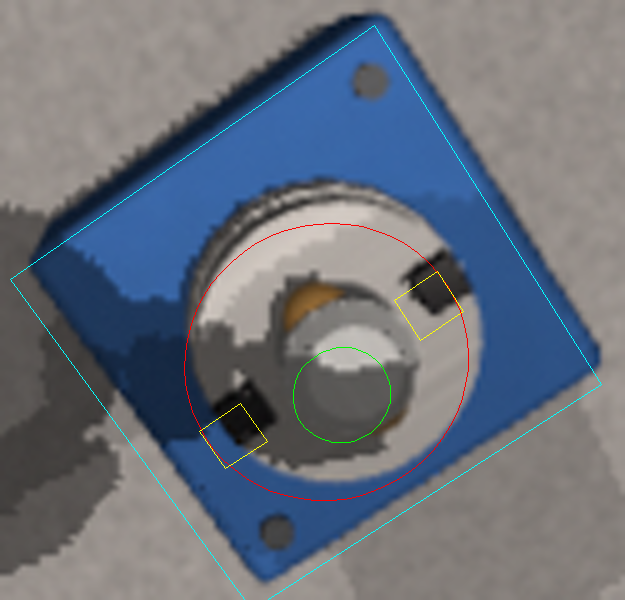

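>>> apply_moves(
  moves="-0.35 -0.02 0 0 0 0; -0.7 -0.04 0 0 0 0; -1 -0.06 0 0 0 0;-1 -0.06 0 0 0 0",
)

```text
time: 2.68
ee_pos: [506.6, 65.5, 240.2]
eef_rot: [179.6, 0.3, 78.7]
ft_force: [-0.4, 0.8, 0.6]
opening: 85.4
```

>>> apply_moves(
  moves="-0.35 -0.02 0 0 0 0; -0.7 -0.04 0 0 0 0; -1 -0.06 0 0 0 0;-1 -0.06 0 0 0 0",
)

```text
time: 3.02
ee_pos: [480.2, -33.2, 241.1]
eef_rot: [179.6, 0.4, 78.6]
ft_force: [-0.3, 0.0, 0.5]
opening: 85.6
```

>>> apply_moves(
  moves="-0.35 -0.02 0.1 0 0 0; -0.7 -0.04 0.2 0 0 0; -1 -0.06 0.25 0 0 0;-1 -0.06 0.25 0 0 0",
)

```text
time: 3.35
ee_pos: [453.6, -131.9, 215.7]
eef_rot: [179.7, 0.4, 78.6]
ft_force: [-0.6, -0.0, 0.4]
opening: 85.4
```

```bash
python3 - <<'E'
from h import *
s=manip.observe(); print(s['time'],s['ee_pos'],s['eef_rot'],togo([433,-209,180],78.6,s))
E
```

```text
3.35 [ 453.57122503 -131.91060308  215.65772222] [179.69334066   0.4102863   78.5645715 ] (array([-0.794, -0.051,  0.362]), array([ 0.003,  0.005, -0.   ]))
```

>>> apply_moves(
  moves="-0.3 -0.02 0.1 0 0.005 0; -0.6 -0.04 0.2 0 0.005 0; -0.8 -0.05 0.36 0 0.005 0;-0.8 -0.05 0.36 0.003 0.005 0;-0.8 -0.05 0.36 0.003 0.005 0",
)

```text
time: 3.77
ee_pos: [433.2, -208.2, 179.6]
eef_rot: [-180.0, -0.1, 78.5]
ft_force: [-0.1, 0.4, 0.9]
opening: 85.2
```

```bash
python3 - <<'E'
from h import *
s=manip.observe(); print(s['ee_pos'],s['eef_rot'],s['time'])
im=vision.snapshot("wrist")[:,:,::-1].copy(); cv2.imwrite("pics/w2.png",im)
h=cv2.cvtColor(im,cv2.COLOR_BGR2HSV)
m=cv2.inRange(h,(8,150,80),(24,255,255)); y,x=np.where(m); print(x.min(),x.max(),y.min(),y.max(),len(x))
print([ (r['conf'],r['bbox']) for r in vision.find_in("wrist","cap")])
x0,y0=int(x.mean())-60,int(y.mean())-60
print(x0,y0)
cv2.imwrite("pics/w2c.png",cv2.resize(im[y0:y0+120,x0:x0+120],None,fx=5,fy=5,interpolation=cv2.INTER_CUBIC))
E
```

```text
[ 433.2404656  -208.19367959  179.60000614] [-1.79952098e+02 -1.44406818e-01  7.85357287e+01] 3.7667
236 288 150 202 2011
[(0.87, [237.1, 152.2, 51.6, 50.4]), (0.82, [282.2, 253.8, 46.9, 55.5]), (0.69, [111.8, 191.8, 62.0, 51.8])]
200 116
```

View pics/w2.png

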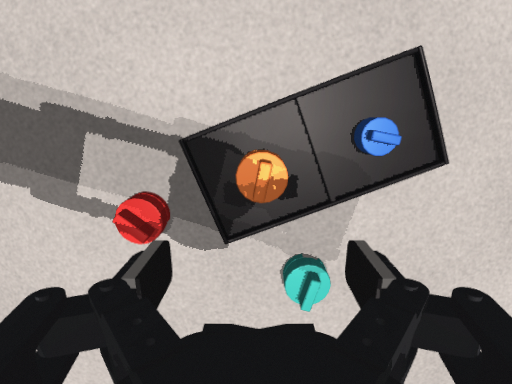

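View pics/w2c.png

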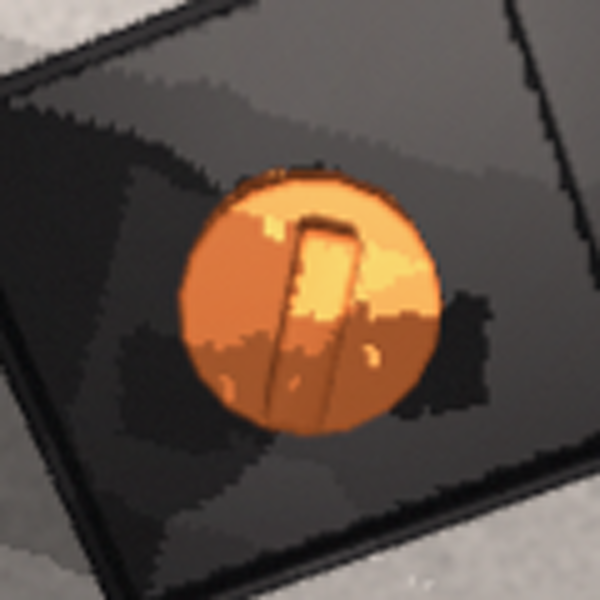

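The orange cap is the bright disc at wrist (262,177), in the tray with the blue cap at (381,136) in the other half. Red at (142,218) and teal at (307,281) are outside the tray. Next I measure it.

```bash
cat > cap.py <<'E'
from h import *
st={'ee_pos':np.array([433.2405,-208.1937,179.6]),'eef_rot':np.array([-179.952,-0.1444,78.5357])}
x0,y0=200,116
C=lambda x,y:(x0+x/5,y0+y/5)
E
python3 - <<'E'
from cap import *
print("face",f:=pix2plane("wrist",[C(180,308),C(441,308),C(310,177),C(310,437)],35,st),f.mean(0))
b=pix2plane("wrist",[C(303,231),C(360,237),C(323,428),C(268,420)],57,st);print("bar",b,b.mean(0))
for i in range(4): d=b[(i+1)%4]-b[i]; print(np.linalg.norm(d),np.degrees(np.arctan2(d[1],d[0])))
im=cv2.imread("pics/w2.png"); big=cv2.resize(im[y0:y0+120,x0:x0+120],None,fx=5,fy=5,interpolation=cv2.INTER_CUBIC)
x,y,_=f.mean(0);yaw=70
Rz=R.from_euler('z',yaw,degrees=True)
def dr(P,c):
    P=Rz.apply(np.array(P,float))+[x,y,5]; p=(proj("wrist",P,st)-[x0,y0])*5
    cv2.polylines(big,[p.round().astype(int).reshape(-1,1,2)],True,c,1)
a=np.linspace(0,2*np.pi,60)
dr(np.c_[27.5*np.cos(a),27.5*np.sin(a),0*a+30],(255,0,0))
dr([[-20,-6,52],[20,-6,52],[20,6,52],[-20,6,52]],(255,255,0))
dr([[-20,-6,30],[20,-6,30],[20,6,30],[-20,6,30]],(0,255,0))
cv2.imwrite("pics/w2o.png",big)
E
```

```text
face [[ 410.6369805  -199.56177399   35.        ]
 [ 463.78852039 -210.38664543   35.        ]
 [ 442.44518387 -178.35948108   35.        ]
 [ 431.61046352 -232.36062193   35.        ]] [ 437.12028707 -205.16713061   35.        ]
bar [[ 439.37574775 -185.62881301   57.        ]
 [ 449.77023279 -188.91488457   57.        ]
 [ 435.52169961 -224.5996639    57.        ]
 [ 425.2548479  -220.83885652   57.        ]] [ 437.48063202 -204.9955545    57.        ]
10.9015405152594 -17.54362386688279
38.42426542183259 -111.76627328076701
10.933979887805325 159.8819242601408
37.93609068826051 68.14687023594492
```

View pics/w2o.png

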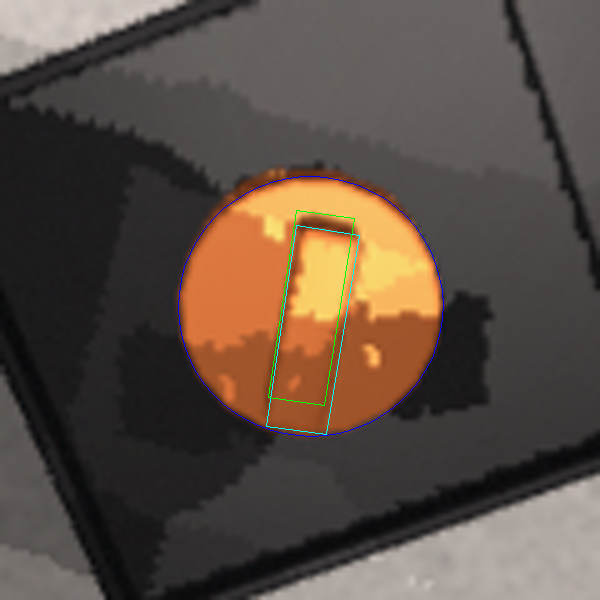

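```bash
python3 - <<'E'
from h import *
s=manip.observe(); print(togo([437.2,-205.1,100],69.5,s),togo([437.2,-205.1,53],69.5,s))
E
```

```text
(array([0.034, 0.022, 0.809]), array([ 0.001, -0.001,  0.102])) (array([0.034, 0.022, 1.279]), array([ 0.001, -0.001,  0.102]))
```

>>> apply_moves(
  moves="0.03 0.02 0.2 0 0 0.05; 0.03 0.02 0.4 0 0 0.1; 0.03 0.02 0.6 0 0 0.1; 0.035 0.02 0.8 0 0 0.1; 0.035 0.02 0.8 0 0 0.1",
)

```text
time: 4.28
ee_pos: [435.4, -202.0, 97.9]
eef_rot: [-179.8, -0.2, 69.8]
ft_force: [-0.8, 0.7, 0.4]
opening: 85.2
```

```bash
python3 - <<'E'
from h import *
s=manip.observe(); print(s['ee_pos'],s['eef_rot'],togo([437.2,-205.1,53],69.5,s))
im=vision.snapshot("wrist")[:,:,::-1].copy(); cv2.imwrite("pics/w3.png",im)
E
```

```text
[ 435.35861407 -201.95606529   97.93217447] [-179.7583341    -0.1831321    69.76971964] (array([-0.025,  0.03 ,  0.449]), array([-0.003, -0.002,  0.003]))
```

View pics/w3.png

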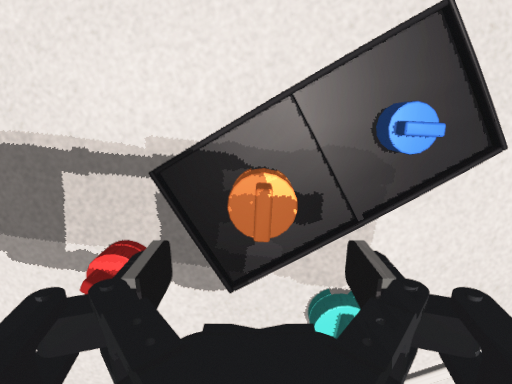

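```bash
python3 - <<'E'
from h import *
st={'ee_pos':np.array([435.3586,-201.956,97.932]),'eef_rot':np.array([-179.7583,-0.1831,69.7697])}
im=cv2.imread("pics/w3.png")
h=cv2.cvtColor(im,cv2.COLOR_BGR2HSV)
x0,y0=200,150
big=cv2.resize(im[y0:y0+110,x0:x0+120],None,fx=5,fy=5,interpolation=cv2.INTER_CUBIC)
x,y,yaw=437.2,-205.1,69.5
Rz=R.from_euler('z',yaw,degrees=True)
def dr(P,c):
    P=Rz.apply(np.array(P,float))+[x,y,5]; p=(proj("wrist",P,st)-[x0,y0])*5
    cv2.polylines(big,[p.round().astype(int).reshape(-1,1,2)],True,c,1)
a=np.linspace(0,2*np.pi,60)
dr(np.c_[27.5*np.cos(a),27.5*np.sin(a),0*a+30],(255,0,0))
dr([[-20,-6,52],[20,-6,52],[20,6,52],[-20,6,52]],(255,255,0))
cv2.imwrite("pics/w3o.png",big)
E
```

```text
(no output)
```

View pics/w3o.png

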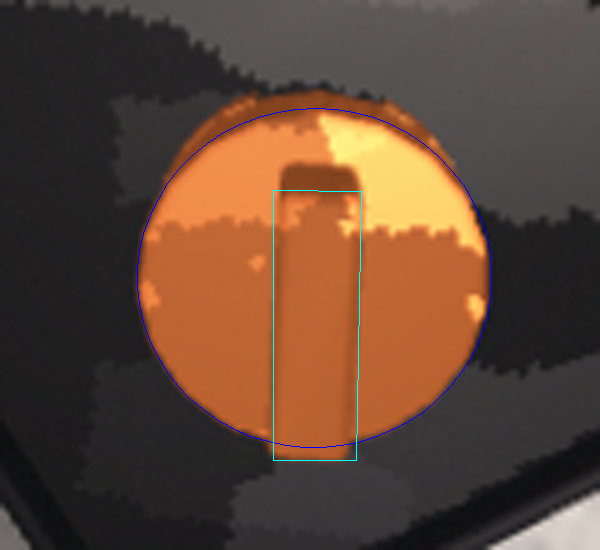

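>>> apply_moves(
  moves="-0.025 0.03 0.12 -0.003 -0.002 0; -0.025 0.03 0.24 -0.003 -0.002 0; -0.025 0.03 0.36 -0.003 -0.002 0; -0.025 0.03 0.45 -0.003 -0.002 0; -0.025 0.03 0.45 -0.003 -0.002 0",
)

```text
time: 4.75
ee_pos: [438.2, -205.2, 54.5]
eef_rot: [179.9, 0.0, 69.8]
ft_force: [-0.7, 0.0, 0.2]
opening: 85.3
```

```bash
python3 - <<'E'
from h import *
s=manip.observe(); print(s['ee_pos'],s['eef_rot'],s['ft_force'],togo([437.2,-205.1,53],69.5,s))
E
```

```text
[ 438.22434922 -205.19323634   54.51933221] [1.79901247e+02 2.48574414e-03 6.98152749e+01] [-0.72969403  0.01174211  0.21546363] (array([-0.003, -0.01 ,  0.015]), array([0.001, 0.   , 0.004]))
```

>>> apply_moves(
  moves="0 -0.01 0.005 0 0 0; 0 -0.01 0.005 0 0 0; 0 -0.01 0.005 0 0 0; 0 -0.01 0.005 0 0 0; 0 -0.01 0.005 0 0 0",
  jaw=1,
  newtons=90,
)

```text
time: 5.17
ee_pos: [437.7, -205.1, 54.6]
eef_rot: [179.8, 0.0, 69.8]
ft_force: [-0.3, -0.6, -0.3]
opening: 25.8
```

>>> apply_moves(
  moves="0 0 0 0 0 0; 0 0 0 0 0 0; 0 0 0 0 0 0",
)

```text
time: 5.42
ee_pos: [437.8, -205.2, 54.8]
eef_rot: [179.8, 0.0, 69.8]
ft_force: [-0.6, -0.8, -0.5]
opening: -0.0
```

```bash
python3 - <<'E'
from h import *
s=manip.observe(); print(s['ee_pos'],s['eef_rot'],s['opening'])
for n in ("wrist","scene"):
    im=vision.snapshot(n)[:,:,::-1].copy(); cv2.imwrite(f"pics/{n}4.png",im)
cv2.imwrite("pics/s4c.png",cv2.resize(im[180:300,110:270],None,fx=5,fy=5,interpolation=cv2.INTER_CUBIC))
E
```

```text
[ 437.81214493 -205.23365826   54.79563423] [1.79820234e+02 1.36788475e-02 6.98000889e+01] -0.024388657164926778
```

View pics/wrist4.png

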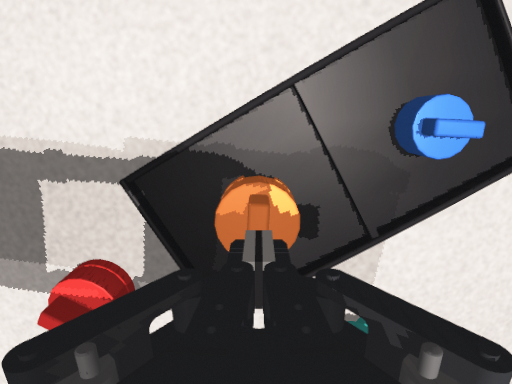

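View pics/s4c.png

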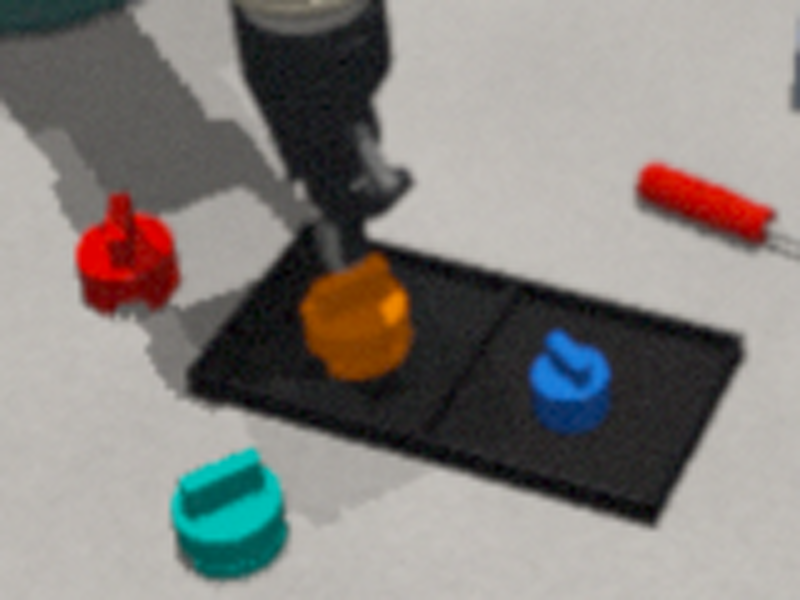

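```bash
python3 - <<'E'
from h import *
st={'ee_pos':np.array([437.812,-205.2337,54.796]),'eef_rot':np.array([179.82,0.0137,69.8])}
for n,x0,y0,w,hh in (("scene",110,180,160,120),("wrist",190,160,140,110)):
    im=cv2.imread(f"pics/{n}4.png"); 
    big=cv2.resize(im[y0:y0+hh,x0:x0+w],None,fx=5,fy=5,interpolation=cv2.INTER_CUBIC)
    x,y,yaw=437.2,-205.1,69.5
    Rz=R.from_euler('z',yaw,degrees=True)
    def dr(P,c):
        P=Rz.apply(np.array(P,float))+[x,y,5]; p=(proj(n,P,st)-[x0,y0])*5
        cv2.polylines(big,[p.round().astype(int).reshape(-1,1,2)],True,c,1)
    a=np.linspace(0,2*np.pi,60)
    dr(np.c_[27.5*np.cos(a),27.5*np.sin(a),0*a+30],(255,0,0))
    dr([[-20,-6,52],[20,-6,52],[20,6,52],[-20,6,52]],(255,255,0))
    for dz in (0,17):
        p=((proj(n,st['ee_pos']-[0,0,dz],st)-[x0,y0])*5)[0].astype(int); print(n,dz,p)
        cv2.circle(big,tuple(p),6,(0,255,0) if dz else (255,0,255),-1)
    cv2.imwrite(f"pics/{n}4o.png",big)
E
```

```text
scene 0 [348 271]
scene 17 [351 295]
wrist 0 [345 376]
wrist 17 [344 323]
```

View pics/scene4o.png

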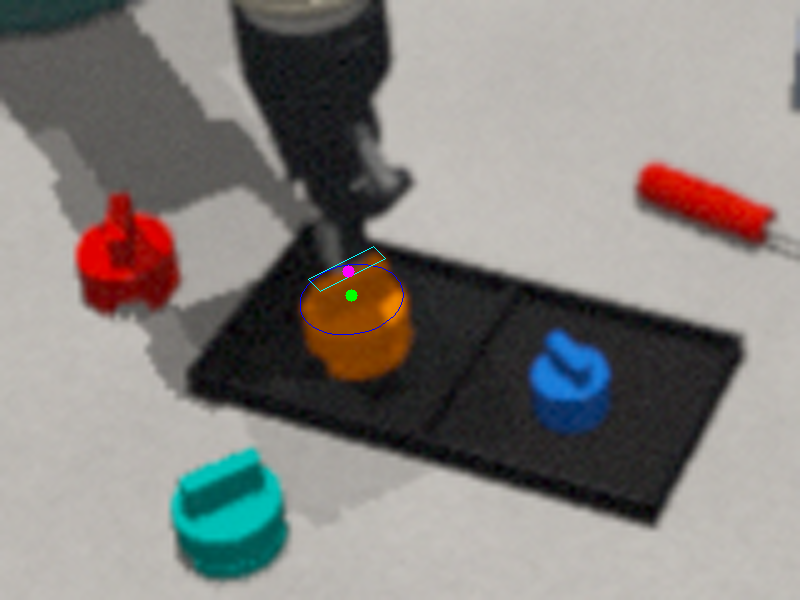

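View pics/wrist4o.png

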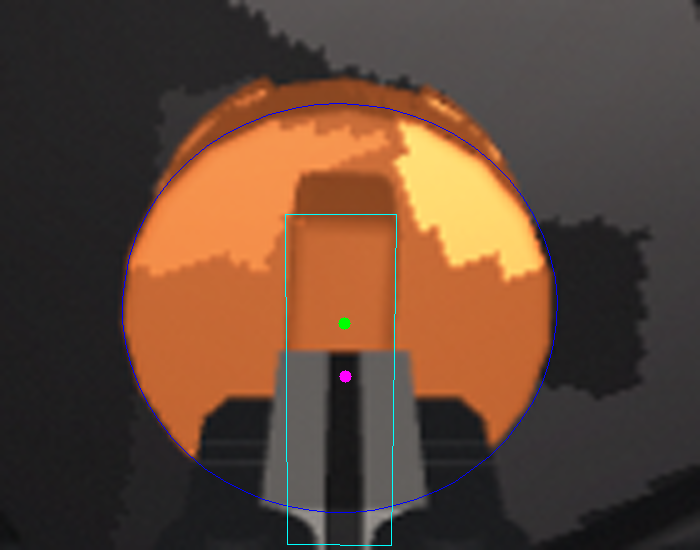

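The fingers shut on nothing: opening 0, the whole bar is in view, and the cap hasn't moved. The tips look to be above the bar, which disagrees with the stated 17 mm. I'll open partway and check the true tip height.

>>> apply_moves(
  moves="0 0 0 0 0 0; 0 0 0 0 0 0; 0 0 0 0 0 0; 0 0 0 0 0 0",
  jaw=0.68,
)

```text
time: 5.85
ee_pos: [437.7, -205.1, 54.6]
eef_rot: [179.8, 0.0, 69.8]
ft_force: [-1.0, -0.6, -0.1]
opening: 27.4
```

```bash
python3 - <<'E'
from h import *
s=manip.observe(); print(s['ee_pos'],s['eef_rot'],s['opening'])
for n in ("wrist","scene"):
    im=vision.snapshot(n)[:,:,::-1].copy(); cv2.imwrite(f"pics/{n}5.png",im)
cv2.imwrite("pics/s5c.png",cv2.resize(im[205:265,150:220],None,fx=9,fy=9,interpolation=cv2.INTER_CUBIC))
im=cv2.imread("pics/wrist5.png");cv2.imwrite("pics/w5c.png",cv2.resize(im[160:300,170:350],None,fx=4,fy=4,interpolation=cv2.INTER_CUBIC))
print([proj("scene",s['ee_pos']+[0,0,d])[0] for d in (-17,0,17)])
E
```

```text
[ 437.65484553 -205.12850848   54.60542293] [1.79844403e+02 8.79441471e-03 6.98011667e+01] 27.42038896650713
[array([180.28010921, 239.04712028]), array([179.59112734, 234.38189061]), array([178.88969684, 229.64003507])]
```

View pics/s5c.png

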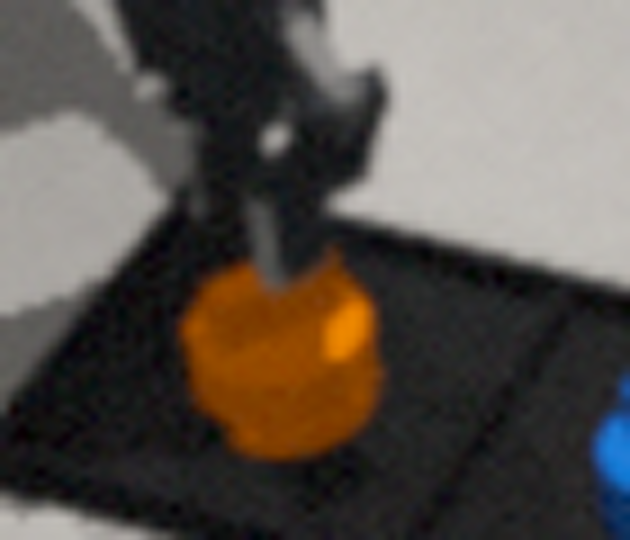

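View pics/w5c.png

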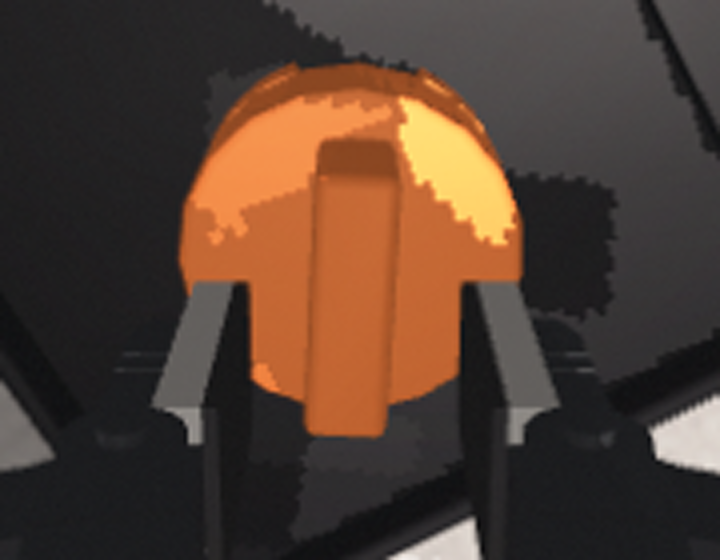

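```bash
python3 - <<'E'
from h import *
for x,y in ((454,-200.5),(447,-221)):
  for z in (40,50,60,70): print(x,y,z,proj("scene",[x,y,z])[0])
E
```

```text
454 -200.5 40 [186.12253771 239.43956306]
454 -200.5 50 [185.74556171 236.69600046]
454 -200.5 60 [185.36460254 233.92604897]
454 -200.5 70 [184.97959157 231.12928673]
447 -221 40 [179.27672406 243.18541903]
447 -221 50 [178.86319481 240.43390153]
447 -221 60 [178.44525863 237.65570838]
447 -221 70 [178.02283897 234.85041009]
```

>>> apply_moves(
  moves="0 0 0.07 0 0 0; 0 0 0.14 0 0 0; 0 0 0.18 0 0 0; 0 0 0.18 0 0 0",
)

```text
time: 6.28
ee_pos: [436.4, -204.4, 34.9]
eef_rot: [-180.0, -0.0, 69.8]
ft_force: [-0.5, 0.0, 0.0]
opening: 27.3
```

```bash
python3 - <<'E'
from h import *
s=manip.observe(); print(s['ee_pos'],s['eef_rot'],s['opening'],s['ft_force'])
for n in ("wrist","scene"):
    im=vision.snapshot(n)[:,:,::-1].copy(); cv2.imwrite(f"pics/{n}6.png",im)
a=cv2.resize(im[205:265,150:220],None,fx=6,fy=6,interpolation=cv2.INTER_CUBIC)
im=cv2.imread("pics/wrist6.png");b=cv2.resize(im[150:300,175:345],None,fx=2.4,fy=2.4,interpolation=cv2.INTER_CUBIC)
a=np.pad(a,((0,max(0,b.shape[0]-a.shape[0])),(0,0),(0,0)))[:b.shape[0]] if b.shape[0]>=a.shape[0] else a
b=np.pad(b,((0,a.shape[0]-b.shape[0]),(0,0),(0,0)))
cv2.imwrite("pics/c6.png",np.hstack([a,b])[:,:800])
E
```

```text
[ 436.35982328 -204.43274092   34.90648131] [-1.79977047e+02 -1.53688563e-02  6.98013161e+01] 27.314703158295348 [-0.48805045  0.04855741  0.04334445]
```

View pics/c6.png

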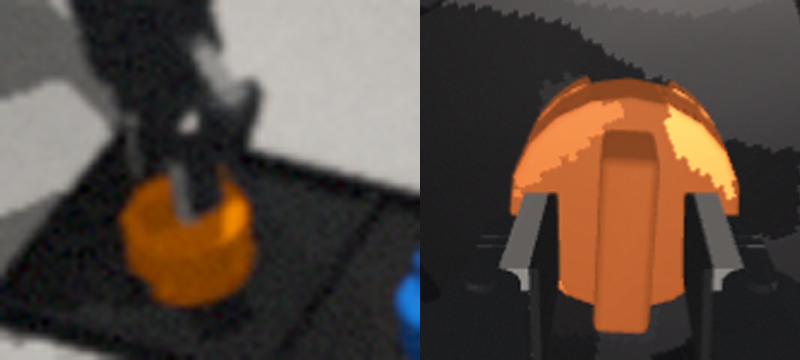

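>>> apply_moves(
  moves="0 0.005 0.03 0 0 0; 0 0.005 0.05 0 0 0; 0 0.005 0.05 0 0 0",
)

```text
time: 6.63
ee_pos: [437.4, -204.9, 30.5]
eef_rot: [180.0, -0.0, 69.8]
ft_force: [-0.3, 0.4, -0.2]
opening: 27.0
```

>>> apply_moves(
  moves="0 0 0.015 0 0 0; 0 0 0.03 0 0 0; 0 0 0.03 0 0 0",
)

```text
time: 6.88
ee_pos: [437.2, -204.8, 27.3]
eef_rot: [180.0, -0.0, 69.8]
ft_force: [0.6, 0.5, 0.1]
opening: 27.2
```

>>> apply_moves(
  moves="0 0 0 0 0 0; 0 0 0 0 0 0; 0 0 0 0 0 0; 0 0 0 0 0 0",
  jaw=1,
  newtons=90,
)

```text
time: 7.22
ee_pos: [437.5, -205.0, 27.5]
eef_rot: [179.9, -0.0, 69.8]
ft_force: [-0.8, 0.0, 1.4]
opening: 9.9
```

```bash
python3 - <<'E'
from h import *
s=manip.observe(); print(s['ee_pos'],s['eef_rot'],s['opening'],s['ft_force'])
for n in ("wrist","scene"):
    im=vision.snapshot(n)[:,:,::-1].copy(); cv2.imwrite(f"pics/{n}7.png",im)
a=cv2.resize(im[205:265,150:220],None,fx=6,fy=6,interpolation=cv2.INTER_CUBIC)
im=cv2.imread("pics/wrist7.png");b=cv2.resize(im[150:300,175:335],None,fx=2.4,fy=2.4,interpolation=cv2.INTER_CUBIC)
cv2.imwrite("pics/c7.png",np.hstack([a,b]))
E
```

```text
[ 437.53282257 -204.97130367   27.52434906] [ 1.79945155e+02 -4.83378609e-03  6.98009895e+01] 9.857600684700516 [-0.81985817  0.04735228  1.42157696]
```

View pics/c7.png

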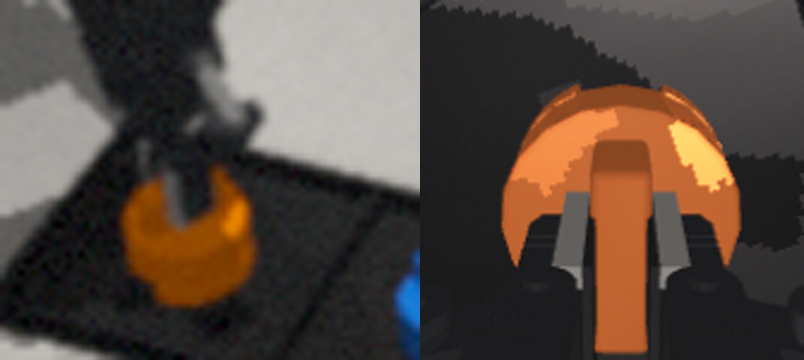

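>>> apply_moves(
  moves="0 0 0 0 0 0; 0 0 0 0 0 0; 0 0 -0.06 0 0 0; 0 0 -0.12 0 0 0; 0 0 -0.12 0 0 0",
)

```text
time: 7.73
ee_pos: [438.4, -205.4, 40.8]
eef_rot: [179.8, 0.0, 69.8]
ft_force: [0.1, 0.3, -0.7]
opening: 9.7
```

```bash
python3 - <<'E'
from h import *
s=manip.observe(); print(s['ee_pos'],s['eef_rot'],s['opening'],s['ft_force'])
for n in ("wrist","scene"):
    im=vision.snapshot(n)[:,:,::-1].copy(); cv2.imwrite(f"pics/{n}8.png",im)
a=cv2.resize(im[205:265,150:220],None,fx=6,fy=6,interpolation=cv2.INTER_CUBIC)
im=cv2.imread("pics/wrist8.png");b=cv2.resize(im[150:300,175:335],None,fx=2.4,fy=2.4,interpolation=cv2.INTER_CUBIC)
cv2.imwrite("pics/c8.png",np.hstack([a,b]))
E
```

```text
[ 438.35873462 -205.40283775   40.8131502 ] [1.79834380e+02 9.89616830e-03 6.98028451e+01] 9.666759796584076 [ 0.06103405  0.27232089 -0.74078445]
```

View pics/c8.png

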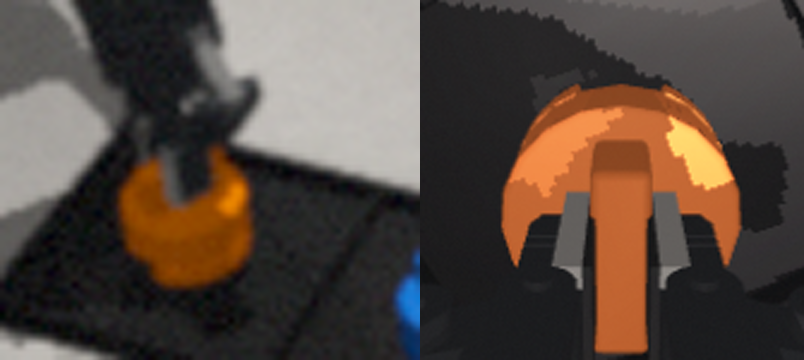

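>>> apply_moves(
  moves="0 0 -0.2 0 0 0; 0 0 -0.5 0 0 0; 0 0 -0.8 0 0 0; 0 0 -1 0 0 0; 0 0 -1 0 0 0",
)

```text
time: 8.25
ee_pos: [441.1, -206.9, 145.3]
eef_rot: [179.3, 0.1, 69.8]
ft_force: [0.5, -0.7, 0.6]
opening: 9.9
```

```bash
python3 - <<'E'
from h import *
s=manip.observe(); print(s['ee_pos'],s['eef_rot'],s['opening'],s['ft_force'],togo([570,60,200],23.6,s))
st={'ee_pos':np.array([438.3587,-205.4028,40.813]),'eef_rot':np.array([179.834,0.0099,69.803])}
n="wrist";x0,y0,w,hh=190,150,140,115
im=cv2.imread("pics/wrist8.png"); 
big=cv2.resize(im[y0:y0+hh,x0:x0+w],None,fx=5,fy=5,interpolation=cv2.INTER_CUBIC)
Rt=R.from_euler('xyz',st['eef_rot'],degrees=True)
def dr(P,c,off):
    P=np.array(P,float)*[1,-1,-1]+off   # cap in tool axes
    p=(proj(n,Rt.apply(P)+st['ee_pos'],st)-[x0,y0])*5
    cv2.polylines(big,[p.round().astype(int).reshape(-1,1,2)],True,c,1)
a=np.linspace(0,2*np.pi,60)
off=np.array([0,0,22.5])
dr(np.c_[27.5*np.cos(a),27.5*np.sin(a),0*a+30],(255,0,0),off)
dr(np.c_[27.5*np.cos(a),27.5*np.sin(a),0*a],(255,0,255),off)
dr([[-20,-6,52],[20,-6,52],[20,6,52],[-20,6,52]],(255,255,0),off)
cv2.imwrite("pics/w8o.png",big)
E
```

```text
[ 441.13810727 -206.88953003  145.33092924] [1.79341686e+02 7.69677861e-02 6.98038496e+01] 9.915439859868455 [ 0.45749991 -0.73075918  0.56947954] (array([ 2.949,  0.294, -0.547]), array([ 0.007, -0.002,  0.513]))
```

View pics/w8o.png

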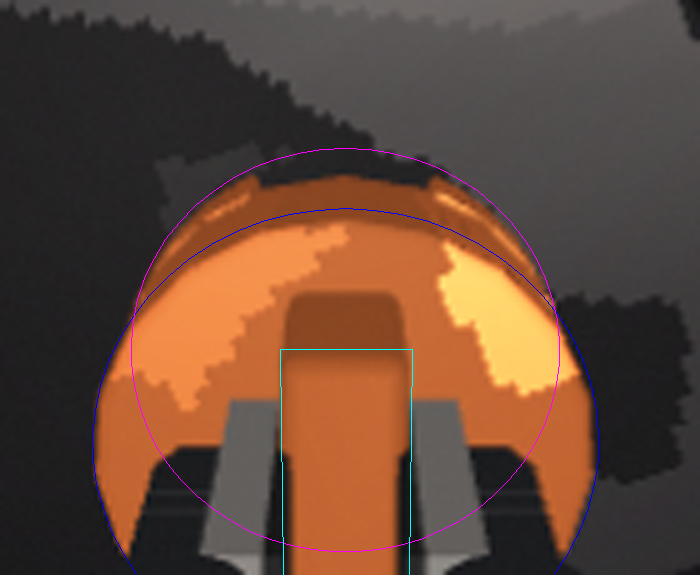

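>>> apply_moves(
  moves="0.3 0.03 -0.15 0 0 0.06; 0.6 0.06 -0.3 0 0 0.12; 0.9 0.09 -0.5 0 0 0.18; 1 0.1 -0.55 0 0 0.2; 1 0.1 -0.55 0.007 0 0.2",
)

```text
time: 8.67
ee_pos: [486.0, -114.2, 201.4]
eef_rot: [179.9, -0.1, 51.9]
ft_force: [0.4, 0.4, -0.9]
opening: 9.6
```

```bash
python3 - <<'E'
from h import *
s=manip.observe(); print(s['ee_pos'],s['eef_rot'],s['opening'],s['ft_force'],togo([520,130,200],23.6,s))
E
```

```text
[ 485.95022005 -114.21596218  201.42636071] [ 1.79860864e+02 -1.33582387e-01  5.19352488e+01] 9.595990595199229 [ 0.3723164   0.37551272 -0.85427255] (array([ 2.133, -1.238,  0.016]), array([ 0.001, -0.002,  0.315]))
```

>>> apply_moves(
  moves="0.3 -0.18 0 0 0 0.07; 0.6 -0.36 0 0 0 0.14; 0.9 -0.54 0 0 0 0.21; 1 -0.6 0 0 0 0.28; 1 -0.6 0 0 0 0.315",
)

```text
time: 9.08
ee_pos: [499.2, 3.5, 199.3]
eef_rot: [-179.9, -0.0, 23.5]
ft_force: [-0.2, 0.4, -1.3]
opening: 9.9
```

```bash
python3 - <<'E'
from h import *
s=manip.observe(); print(s['ee_pos'],s['eef_rot'],s['opening'],s['ft_force'],togo([530,139,200],23.6,s))
E
```

```text
[499.21265007   3.5104961  199.30222814] [-1.79926736e+02 -1.22895306e-02  2.35207071e+01] 9.907583817643884 [-0.18787469  0.37611435 -1.28729059] (array([ 0.823, -1.119, -0.005]), array([-0.001, -0.   , -0.001]))
```

>>> apply_moves(
  moves="0.25 -0.3 0 0 0 0; 0.5 -0.6 0 0 0 0; 0.75 -0.9 0 0 0 0; 0.82 -1 0 0 0 0; 0.82 -1 0 0 0 0",
)

```text
time: 9.5
ee_pos: [534.1, 129.7, 197.3]
eef_rot: [-179.9, 0.2, 23.7]
ft_force: [-0.2, -0.4, -2.0]
opening: 10.0
```

>>> apply_moves(
  moves="0 -0.12 0 0 0 0; 0 -0.12 0 0 0 0; 0 -0.12 0 0 0 0",
)

```text
time: 9.75
ee_pos: [528.1, 139.8, 196.3]
eef_rot: [-179.9, 0.3, 23.8]
ft_force: [0.7, -0.1, -0.5]
opening: 10.0
```

```bash
python3 - <<'E'
from h import *
s=manip.observe(); print(s['ee_pos'].tolist(),s['eef_rot'].tolist(),s['time'])
np.savez("st9.npz",ee_pos=s['ee_pos'],eef_rot=s['eef_rot'])
im=vision.snapshot("wrist")[:,:,::-1].copy(); cv2.imwrite("pics/w9.png",im)
n="wrist"
print(c:=proj(n,[571,157,98],s))
x0,y0=(c[0]-[65,75]).astype(int); y0=max(y0,0)
print(x0,y0)
big=cv2.resize(im[y0:y0+120,x0:x0+130],None,fx=5,fy=5,interpolation=cv2.INTER_CUBIC)
cv2.imwrite("pics/w9c.png",big)
x,y,yaw=570.9,156.8,23.6
Rz=R.from_euler('z',yaw,degrees=True)
def dr(P,c):
    P=Rz.apply(np.array(P,float))+[x,y,0]; p=(proj("wrist",P,s)-[x0,y0])*5
    cv2.polylines(big,[p.round().astype(int).reshape(-1,1,2)],True,c,1)
a=np.linspace(0,2*np.pi,60)
dr(np.c_[30*np.cos(a),30*np.sin(a),0*a+92],(0,0,255))
dr(np.c_[9.5*np.cos(a),9.5*np.sin(a),0*a+118],(0,255,0))
for q in (1,-1): dr([[q*19,-5,98],[q*29.5,-5,98],[q*29.5,5,98],[q*19,5,98]],(0,255,255))
cv2.imwrite("pics/w9o.png",big)
E
```

```text
[528.1020757450254, 139.778552328945, 196.29040129630195] [-179.86105806116188, 0.28659642444676053, 23.753552873954263] 9.75
[[259.94973291 138.82986597]]
194 63
```

View pics/w9.png

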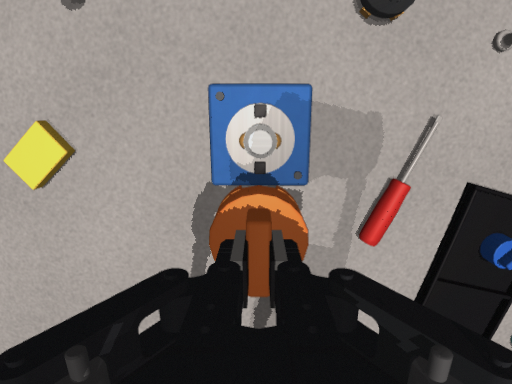

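View pics/w9o.png

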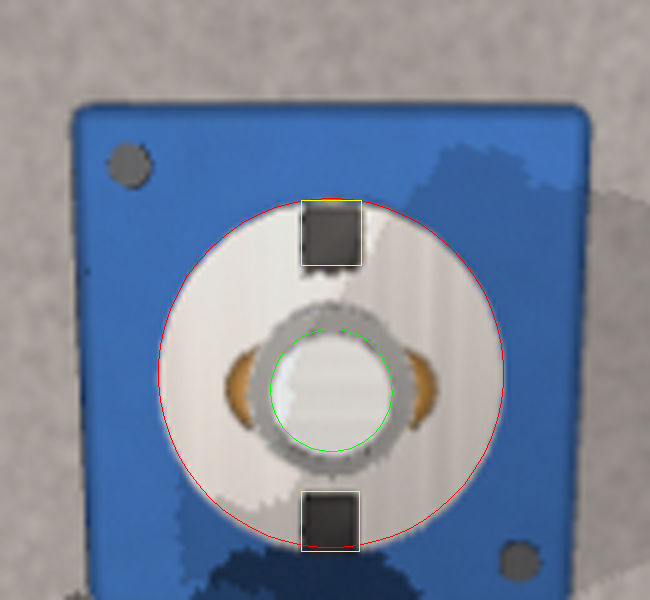

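```bash
python3 - <<'E'
from h import *
d=np.load("st9.npz"); st={k:d[k] for k in d}
n="wrist";x0,y0,w,hh=195,175,130,115
im=cv2.imread("pics/w9.png"); 
big=cv2.resize(im[y0:y0+hh,x0:x0+w],None,fx=5,fy=5,interpolation=cv2.INTER_CUBIC)
Rt=R.from_euler('xyz',st['eef_rot'],degrees=True)
def dr(P,c,off):
    P=np.array(P,float)*[1,-1,-1]+off
    p=(proj(n,Rt.apply(P)+st['ee_pos'],st)-[x0,y0])*5
    cv2.polylines(big,[p.round().astype(int).reshape(-1,1,2)],True,c,1)
a=np.linspace(0,2*np.pi,60)
off=np.array([-1.5,0,22.5])
dr(np.c_[27.5*np.cos(a),27.5*np.sin(a),0*a+30],(255,0,0),off)
dr(np.c_[27.5*np.cos(a),27.5*np.sin(a),0*a],(255,0,255),off)
dr([[-20,-6,52],[20,-6,52],[20,6,52],[-20,6,52]],(255,255,0),off)
dr([[20,-6,30],[20,6,30],[20,6,52],[20,-6,52]],(255,255,0),off)
dr([[27,-7.5,0],[27,7.5,0],[27,7.5,9],[27,-7.5,9]],(0,255,0),off)
cv2.imwrite("pics/w9p.png",big)
s=manip.observe()
r=R.from_euler('xyz',[180,0,23.6],degrees=True)
tgt=np.array([570.9,156.8,0])-r.apply([-1.5,0,0]); print(tgt, togo([tgt[0],tgt[1],196],23.6,s))
E
```

```text
[ 5.72274544e+02  1.57400524e+02 -4.62223187e-33] (array([0.472, 0.013, 0.005]), array([-0.001,  0.003,  0.001]))
```

View pics/w9p.png

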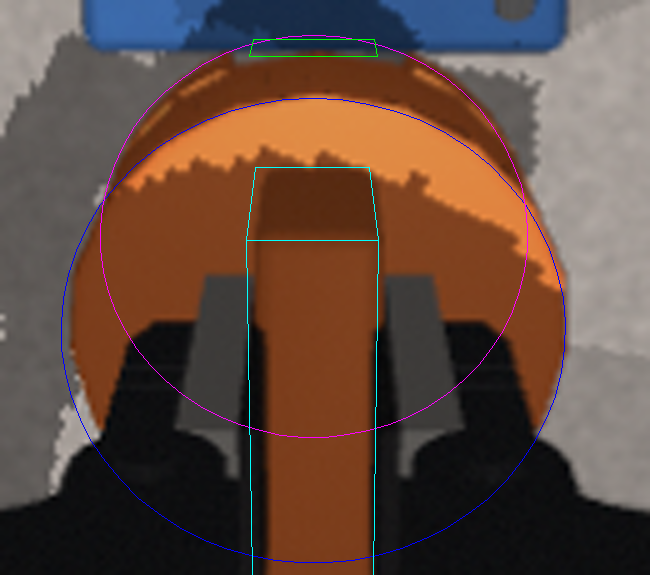

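>>> apply_moves(
  moves="0.2 0.011 0 0 0 0; 0.4 0.011 0 0 0 0; 0.47 0.011 0 0 0 0; 0.47 0.011 0.05 0 0.003 0; 0.47 0.011 0.05 0 0.003 0",
  newtons=120,
)

```text
time: 10.22
ee_pos: [570.9, 156.5, 190.3]
eef_rot: [-179.9, 0.1, 23.7]
ft_force: [-0.9, 0.5, -0.7]
opening: 9.0
```

```bash
python3 - <<'E'
from h import *
s=manip.observe(); print(s['ee_pos'].tolist(),s['eef_rot'].tolist(),s['ft_force'],togo([572.1,157.4,150],23.6,s))
im=vision.snapshot("scene")[:,:,::-1].copy(); cv2.imwrite("pics/s10.png",cv2.resize(im[120:240,230:350],None,fx=5,fy=5,interpolation=cv2.INTER_CUBIC))
E
```

```text
[570.9427820664724, 156.50920548442824, 190.30254516321193] [-179.8649769542291, 0.0970856872133351, 23.692386802367242] [-0.88643114  0.46826419 -0.7403614 ] (array([ 0.015, -0.003,  0.403]), array([-0.001,  0.001,  0.001]))
```

View pics/s10.png

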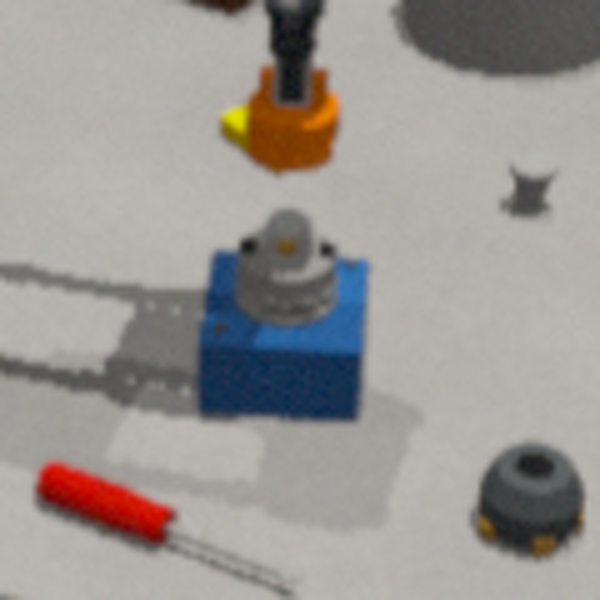

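>>> apply_moves(
  moves="0.015 -0.003 0.1 0 0 0; 0.015 -0.003 0.2 0 0 0; 0.015 -0.003 0.3 0 0 0; 0.015 -0.003 0.4 0 0 0; 0.015 -0.003 0.4 0 0 0",
)

```text
time: 10.68
ee_pos: [569.1, 156.9, 146.7]
eef_rot: [-179.8, 0.5, 23.7]
ft_force: [-0.6, -0.4, -0.6]
opening: 8.8
```

```bash
python3 - <<'E'
from h import *
s=manip.observe(); print(s['ee_pos'].tolist(),s['eef_rot'].tolist(),s['ft_force'],togo([572.1,157.4,138],23.6,s))
E
```

```text
[569.1054379852283, 156.89234282975954, 146.68784418574342] [-179.79579423502543, 0.4506767224313417, 23.6974579628798] [-0.5706943  -0.41215831 -0.63512452] (array([0.03 , 0.008, 0.087]), array([-0.002,  0.005,  0.001]))
```

>>> apply_moves(
  moves="0.03 0.008 0 -0.002 0.005 0; 0.03 0.008 0 -0.002 0.005 0; 0.03 0.008 0 -0.002 0.005 0",
)

```text
time: 10.93
ee_pos: [572.4, 157.4, 146.8]
eef_rot: [-180.0, -0.0, 23.7]
ft_force: [0.1, 0.1, -1.1]
opening: 9.0
```

```bash
python3 - <<'E'
from h import *
s=manip.observe(); print(s['ee_pos'].tolist(),s['eef_rot'].tolist(),s['ft_force'],togo([572.1,157.4,138],23.6,s))
im=vision.snapshot("scene")[:,:,::-1].copy(); cv2.imwrite("pics/s11.png",cv2.resize(im[120:220,240:340],None,fx=6,fy=6,interpolation=cv2.INTER_CUBIC))
im=vision.snapshot("wrist")[:,:,::-1].copy(); cv2.imwrite("pics/w11.png",im)
E
```

```text
[572.3578434576784, 157.424013825834, 146.79700091717694] [-179.98205202618956, -0.016313315312595965, 23.7006336964035] [ 0.10762851  0.13220017 -1.13755992] (array([-0.002, -0.001,  0.088]), array([-0.   , -0.   ,  0.001]))
```

View pics/s11.png

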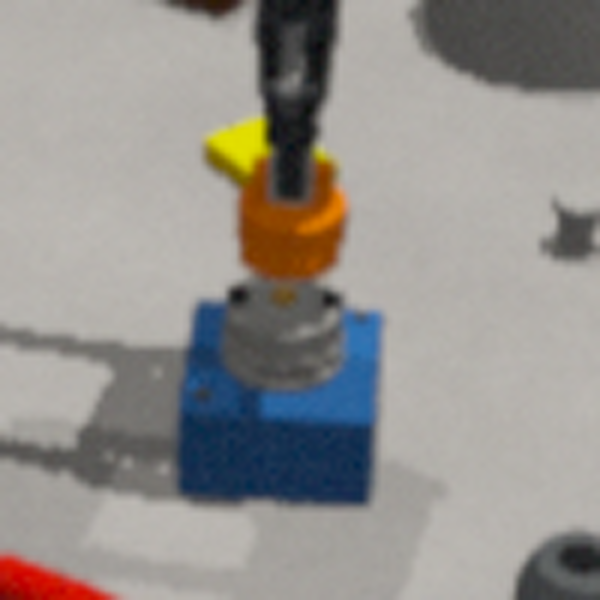

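View pics/w11.png

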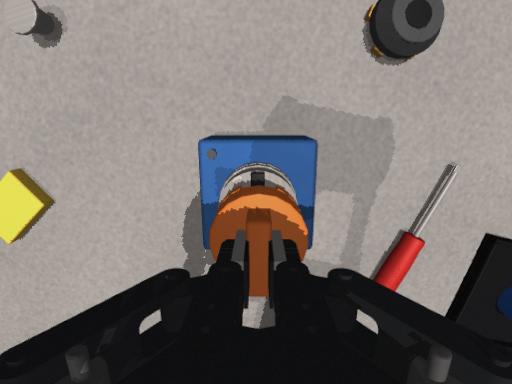

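>>> apply_moves(
  moves="0.002 0 0.03 0 0 0; 0.004 0 0.06 0 0 0; 0.005 0 0.09 0 0 0; 0.005 0 0.09 0 0.001 0",
)

```text
time: 11.37
ee_pos: [572.6, 157.6, 137.4]
eef_rot: [-180.0, -0.1, 23.7]
ft_force: [-0.9, -0.7, -0.6]
opening: 9.0
```

```bash
python3 - <<'E'
from h import *
s=manip.observe(); print(s['ee_pos'].tolist(),s['eef_rot'].tolist(),s['ft_force'],s['ft_torque'],togo([572.1,157.4,130],23.6,s))
E
```

```text
[572.6395147317625, 157.5968558728261, 137.4085425477418] [-179.97497189915765, -0.08124847351197977, 23.700999847510722] [-0.87928814 -0.66910973 -0.59032229] [-0.01702789 -0.02747227  0.01585633] (array([-0.006, -0.   ,  0.074]), array([-0.   , -0.001,  0.001]))
```

>>> apply_moves(
  moves="-0.004 0 0.03 0 0 0; -0.004 0 0.05 0 0 0; -0.004 0 0.07 0 0 0; -0.004 0 0.07 0 0 0",
)

```text
time: 11.7
ee_pos: [572.2, 157.8, 131.1]
eef_rot: [-179.9, -0.1, 23.7]
ft_force: [-1.6, 0.9, 4.1]
opening: 8.8
```

```bash
python3 - <<'E'
from h import *
s=manip.observe(); print(s['ee_pos'].tolist(),s['eef_rot'].tolist(),s['ft_force'],s['ft_torque'],togo([572.1,157.4,122],23.6,s))
E
```

```text
[572.2197551861287, 157.77272371099485, 131.08358745859442] [-179.93946325911313, -0.08831162117084843, 23.693744253529072] [-1.56681445  0.90198059  4.09099123] [0.16898895 0.51921335 0.04747426] (array([-0.003,  0.003,  0.091]), array([-0.001, -0.001,  0.001]))
```

>>> apply_moves(
  moves="-0.002 0 0.03 0 0 0; -0.002 0 0.06 0 0 0; -0.002 0 0.08 0 0 0; -0.002 0 0.08 0 0 0",
)

```text
time: 12.03
ee_pos: [572.1, 157.8, 124.2]
eef_rot: [-179.9, -0.1, 23.7]
ft_force: [-2.4, 0.5, 3.8]
opening: 9.2
```

```bash
python3 - <<'E'
from h import *
s=manip.observe(); print(s['ee_pos'].tolist(),s['eef_rot'].tolist(),s['ft_force'],s['ft_torque'],s['opening'],togo([572.1,157.4,114.5],23.6,s))
E
```

```text
[572.0885203277896, 157.7818941396105, 124.23139201661631] [-179.94507201082962, -0.1214168399538499, 23.697430536754865] [-2.43848898  0.48148231  3.7511053 ] [-0.07575145  0.34522835  0.0496351 ] 9.180156300681071 (array([-0.002,  0.004,  0.097]), array([-0.001, -0.001,  0.001]))
```

>>> apply_moves(
  moves="0 0.003 0.02 0 0 0; 0 0.003 0.04 0 0 0; 0 0.003 0.055 0 0 0; 0 0.003 0.055 0 0 0",
)

```text
time: 12.37
ee_pos: [569.1, 156.7, 117.2]
eef_rot: [-179.9, 0.3, 23.7]
ft_force: [-22.3, -4.1, 8.1]
opening: 8.7
```

```bash
python3 - <<'E'
from h import *
s=manip.observe(); print(s['ee_pos'].tolist(),s['eef_rot'].tolist(),s['ft_force'],s['ft_torque'],s['opening'],togo([572.1,157.4,114.5],23.6,s))
E
```

```text
[569.0834329521766, 156.71499817432556, 117.17703914925947] [-179.87812380788606, 0.31333298856573244, 23.717330053360193] [-22.31607151  -4.06118136   8.09334694] [-1.19514014  1.8148414   0.03332273] 8.716465076714922 (array([0.031, 0.006, 0.027]), array([-0.001,  0.003,  0.001]))
```

>>> apply_moves(
  moves="0 0 0 0 0 0; 0 0 0 0 0 0; 0 0 0 0 0 0",
)

```text
time: 12.62
ee_pos: [565.1, 154.7, 115.3]
eef_rot: [-179.9, 0.9, 23.7]
ft_force: [-8.3, -6.0, 2.8]
opening: 8.8
```

```bash
python3 - <<'E'
from h import *
s=manip.observe(); print(s['ee_pos'].tolist(),s['eef_rot'].tolist(),s['ft_force'],s['ft_torque'],s['opening'],togo([572.1,157.4,114.5],23.6,s))
im=vision.snapshot("scene")[:,:,::-1].copy(); cv2.imwrite("pics/s12.png",cv2.resize(im[130:220,240:330],None,fx=6,fy=6,interpolation=cv2.INTER_CUBIC))
im=vision.snapshot("wrist")[:,:,::-1].copy(); cv2.imwrite("pics/w12.png",cv2.resize(im[120:290,180:340],None,fx=3.5,fy=3.5,interpolation=cv2.INTER_CUBIC))
E
```

```text
[565.1050497581285, 154.67580051259165, 115.31614368723298] [-179.88974381031676, 0.8836794679663472, 23.74663221165686] [-8.3278667  -5.98898917  2.77376354] [-0.97019869  1.4584331  -0.09015314] 8.794798340519208 (array([0.075, 0.003, 0.007]), array([-0.001,  0.01 ,  0.002]))
```

View pics/s12.png

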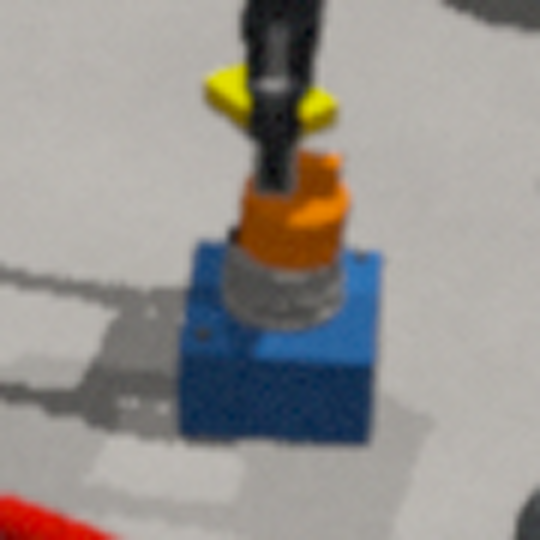

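View pics/w12.png

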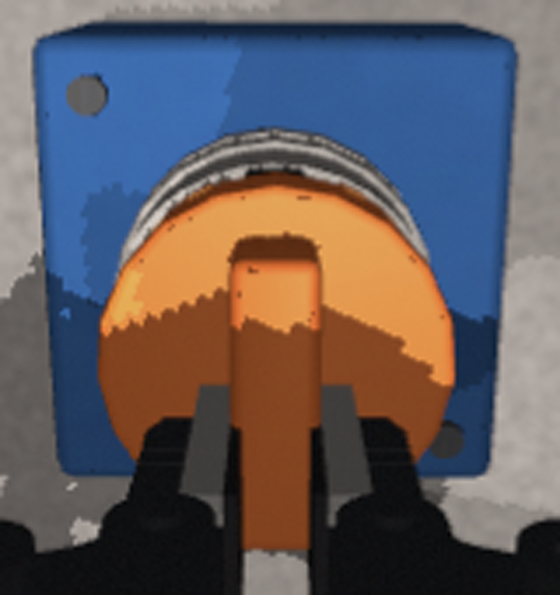

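```bash
cat > ov.py <<'E'
from h import *
def overlay(n,im,st,x0,y0,w,hh,f,out,x=570.9,y=156.8,z=92,yaw=23.6):
    big=cv2.resize(im[y0:y0+hh,x0:x0+w],None,fx=f,fy=f,interpolation=cv2.INTER_CUBIC)
    Rz=R.from_euler('z',yaw,degrees=True)
    def dr(P,c):
        P=Rz.apply(np.array(P,float))+[x,y,z]; p=(proj(n,P,st)-[x0,y0])*f
        cv2.polylines(big,[p.round().astype(int).reshape(-1,1,2)],True,c,1)
    a=np.linspace(0,2*np.pi,60)
    dr(np.c_[27.5*np.cos(a),27.5*np.sin(a),0*a+30],(255,0,0))
    dr(np.c_[27.5*np.cos(a),27.5*np.sin(a),0*a],(255,0,255))
    for q in (-1,1): dr([[-20,q*6,30],[20,q*6,30],[20,q*6,52],[-20,q*6,52]],(255,255,0))
    cv2.imwrite(out,big)
E
python3 - <<'E'
from ov import *
s=manip.observe(); print(s['ee_pos'],s['eef_rot'],s['ft_force'],s['qpos'],s['tau'])
im=vision.snapshot("scene")[:,:,::-1].copy(); overlay("scene",im,s,240,130,90,90,6,"pics/s13.png")
im=vision.snapshot("wrist")[:,:,::-1].copy(); overlay("wrist",im,s,180,120,160,170,3.5,"pics/w13.png")
s=manip.observe(); print(s['time'],s['ee_pos'],s['eef_rot'],s['ft_force'])
E
```

```text
[565.12343218 154.70564122 115.32767555] [-179.88174871    0.87945216   23.75129842] [-9.38580566 -5.31569621  3.41654614] [ 1.29045593e+01  1.11114571e+01  1.08352317e+02 -5.61989678e-02
  6.14222297e+01  7.91814329e+01] [ 9.69759487e-01 -4.27590001e+01 -3.74236715e+01  6.89800344e-01
 -3.55871558e+00  2.39400897e-02]
12.8167 [565.13221438 154.64090612 115.29382728] [-179.88693858    0.87673309   23.74930126] [-9.40946902 -4.45989654  5.002369  ]
```

View pics/s13.png

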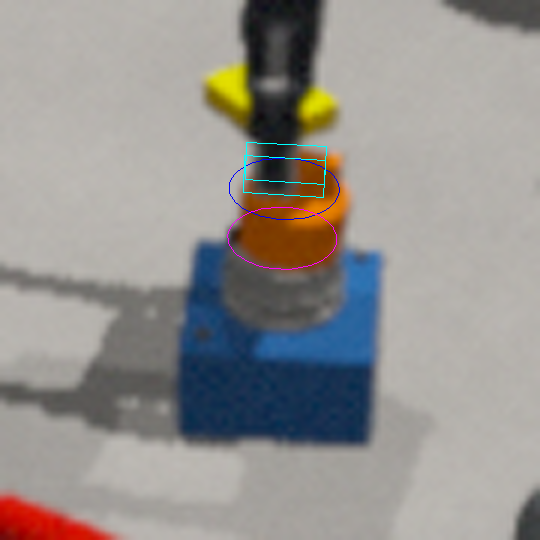

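View pics/w13.png

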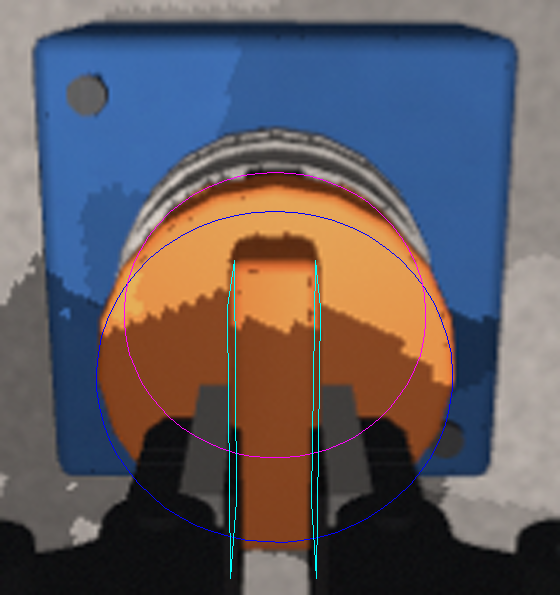

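The cap has tilted nose-down and slid about 14 mm along the pads; the scene view shows it shifted about 5 mm towards +x. It's captive on the stud, so I'll ease the pinch, look again and regrip at the bar centre.

>>> apply_moves(
  moves="0 0 0 0 0 0; 0 0 0 0 0 0; 0 0 0 0 0 0; 0 0 0 0 0 0",
  jaw=0.7,
)

```text
time: 13.15
ee_pos: [565.9, 154.9, 115.4]
eef_rot: [-179.9, 0.8, 23.8]
ft_force: [-0.4, -0.4, 0.1]
opening: 25.4
```

```bash
python3 - <<'E'
from ov import *
s=manip.observe(); print(s['ee_pos'],s['eef_rot'],s['ft_force'],s['opening'])
im=vision.snapshot("scene")[:,:,::-1].copy(); cv2.imwrite("pics/s14r.png",im); overlay("scene",im,s,240,130,90,90,6,"pics/s14.png")
im=vision.snapshot("wrist")[:,:,::-1].copy(); cv2.imwrite("pics/w14r.png",im); overlay("wrist",im,s,180,120,160,170,3.5,"pics/w14.png")
E
```

```text
[565.88541781 154.85620196 115.377517  ] [-179.90033885    0.7967799    23.75085677] [-0.43993438 -0.37961311  0.12936185] 25.372199859508168
```

View pics/s14.png

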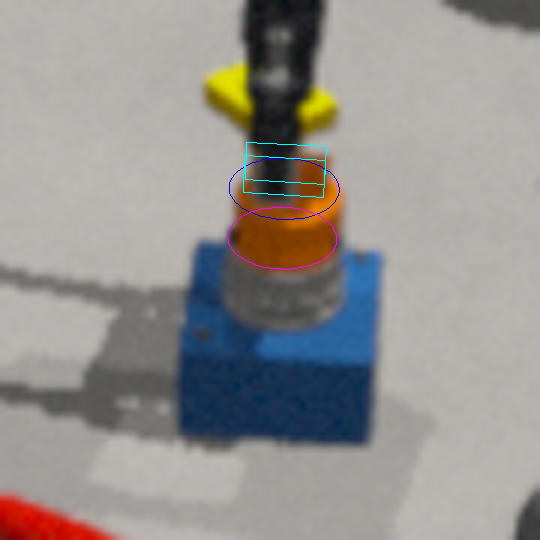

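View pics/w14.png

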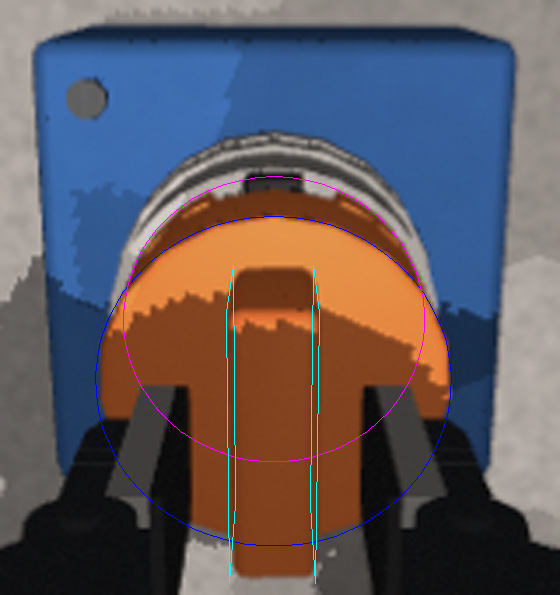

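```bash
python3 - <<'E'
from ov import *
s=manip.observe(); print(togo([571,156.9,116],23.6,s))
E
```

```text
(array([ 0.056,  0.003, -0.006]), array([-0.001,  0.009,  0.002]))
```

>>> apply_moves(
  moves="0.03 0.003 0 0 0.005 0.001; 0.056 0.003 0 0 0.009 0.002; 0.056 0.003 0 0 0.009 0.002; 0.056 0.003 0 0 0.009 0.002",
)

```text
time: 13.58
ee_pos: [571.2, 156.9, 115.6]
eef_rot: [-179.9, -0.0, 23.6]
ft_force: [0.2, 0.7, -0.6]
opening: 25.6
```

```bash
python3 - <<'E'
from ov import *
s=manip.observe(); print(s['ee_pos'],s['eef_rot'],s['ft_force'],s['opening'],togo([571,156.9,116],23.6,s))
im=vision.snapshot("scene")[:,:,::-1].copy(); overlay("scene",im,s,240,130,90,90,6,"pics/s15.png")
im=vision.snapshot("wrist")[:,:,::-1].copy(); cv2.imwrite("pics/w15r.png",im); overlay("wrist",im,s,180,120,160,170,3.5,"pics/w15.png")
E
```

```text
[571.20421597 156.91114112 115.56900067] [-1.79901096e+02 -2.02281425e-02  2.35698504e+01] [ 0.1923755   0.65393609 -0.5958833 ] 25.578246071762806 (array([-0.002, -0.001, -0.004]), array([-0.001, -0.   , -0.   ]))
```

View pics/w15.png

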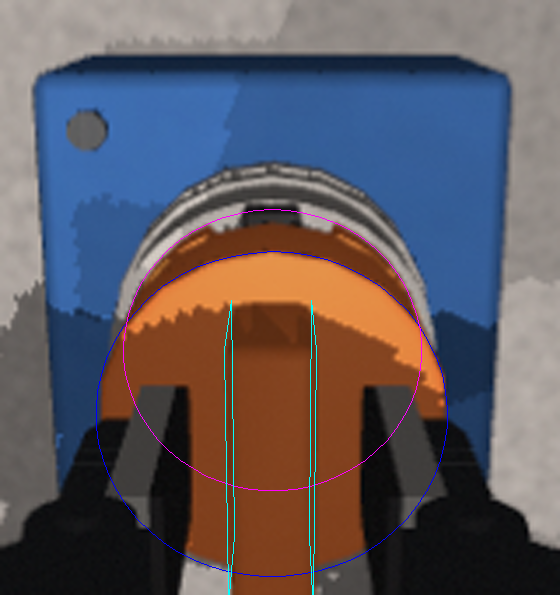

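View pics/s15.png

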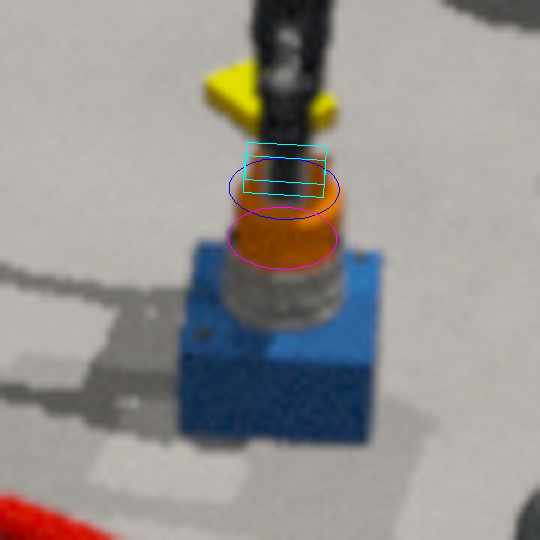

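>>> apply_moves(
  moves="-0.002 0 0.01 0 0 0; -0.002 0 0.01 0 0 0; -0.002 0 0.01 0 0 0; -0.002 0 0.01 0 0 0; -0.002 0 0.01 0 0 0",
  jaw=1,
  newtons=60,
)

```text
time: 14.1
ee_pos: [570.9, 156.9, 114.6]
eef_rot: [-179.9, -0.0, 23.6]
ft_force: [1.2, 0.3, 0.9]
opening: 10.1
```

```bash
python3 - <<'E'
from ov import *
s=manip.observe(); print(s['ee_pos'],s['eef_rot'],s['ft_force'],s['ft_torque'],s['opening'],togo([571,156.9,115],23.6,s))
E
```

```text
[570.92384932 156.88186834 114.5743759 ] [-1.79895617e+02 -1.62721395e-02  2.35736471e+01] [1.24614287 0.33644827 0.86919305] [ 0.09963681 -0.02110406  0.02186466] 10.123875360100913 (array([ 0.001,  0.   , -0.004]), array([-0.001, -0.   , -0.   ]))
```

>>> apply_moves(
  moves="0 0 0.01 0 0 0; 0 0 0.02 0 0 0; 0 0 0.02 0 0 0",
)

```text
time: 14.35
ee_pos: [571.0, 157.0, 114.5]
eef_rot: [-179.9, -0.0, 23.6]
ft_force: [-4.5, -1.1, 9.8]
opening: 10.6
```

```bash
python3 - <<'E'
from ov import *
s=manip.observe(); print(s['ee_pos'],s['eef_rot'],s['ft_force'],s['ft_torque'],s['opening'],togo([571,156.9,115],23.6,s))
E
```

```text
[570.97285711 156.99582591 114.45071418] [-1.79893977e+02 -2.40964731e-02  2.35769022e+01] [-4.50853049 -1.12986534  9.83936544] [-0.14406248  0.69229667 -0.02559541] 10.58130542849571 (array([-0.   ,  0.001, -0.005]), array([-0.001, -0.   , -0.   ]))
```

>>> apply_moves(
  moves="-0.004 0 0.025 0 0 0; -0.004 0 0.025 0 0 0; -0.004 0 0.025 0 0 0",
)

```text
time: 14.6
ee_pos: [571.0, 157.0, 114.5]
eef_rot: [-179.9, -0.1, 23.6]
ft_force: [-3.9, -0.8, 11.6]
opening: 10.6
```

```bash
python3 - <<'E'
from ov import *
s=manip.observe(); print(s['time'],s['ee_pos'],s['eef_rot'],s['ft_force'],s['ft_torque'],s['opening'])
im=vision.snapshot("scene")[:,:,::-1].copy(); overlay("scene",im,s,240,130,90,90,6,"pics/s16.png")
im=vision.snapshot("wrist")[:,:,::-1].copy(); overlay("wrist",im,s,180,120,160,170,3.5,"pics/w16.png")
s=manip.observe(); print(s['time'],s['ee_pos'],s['ft_force'])
E
```

```text
14.6 [570.97229593 157.00319505 114.45902115] [-1.79902790e+02 -7.98755034e-02  2.35814864e+01] [-3.87669122 -0.79001502 11.64249378] [-0.26142532  0.80161072  0.00780438] 10.599258569101615
14.7 [570.95266229 157.01860453 114.44717149] [-5.07427483 -0.76274972 11.58310511]
```

View pics/w16.png

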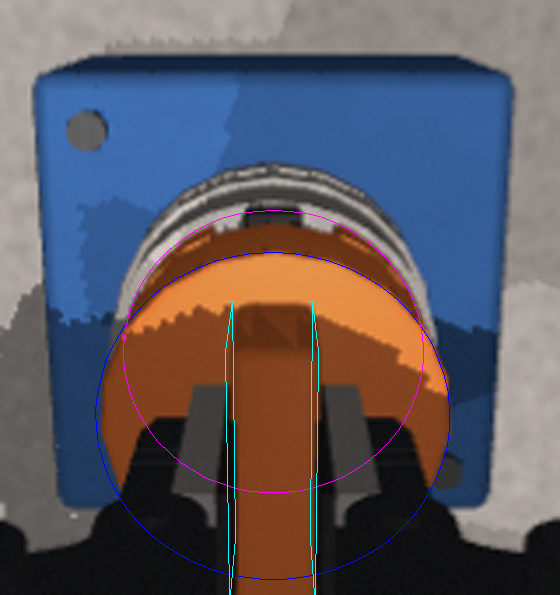

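View pics/s16.png

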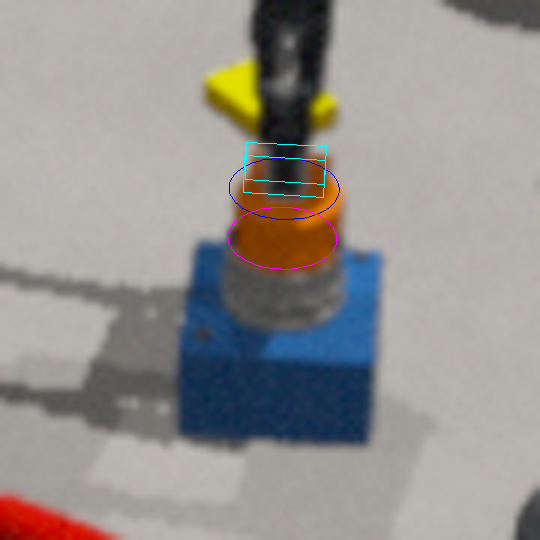

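```bash
python3 - <<'E'
from cell import manip, job_done
s=manip.observe(); print(s['ft_force'],s['opening'],s['ee_pos'])
print(job_done())
E
```

```text
[-5.07427483 -0.76274972 11.58310511] 10.938301979408589 [570.95266229 157.01860453 114.44717149]
the job is handed in; nothing more can be done
None
```

I took the orange cap from the tray, turned it onto the arbor's keys and pressed it past the spring balls until it sat on the face. I handed in at about 14.7 s, still gripping it and pressing down with about 11.6 N.

**What the last checks showed**
- **Position:** a model of the cap in its home position matched the wrist view to about 1–2 mm, with yaw within about 0.2°. The scene view was within one pixel.
- **Seating:** raising the push from about 1 N to 11.6 N moved the gripper only about 0.1 mm, so the cap was bearing on something solid. I saw no separate click in the force readings; "home" rests on the pictures and this solid stop.

**What went wrong or disagreed**
- **First grasp missed:** the fingertips sit about 10 mm behind the TCP, not the stated 17 mm ahead. The fingers closed above the bar without touching the cap, so I went lower and gripped again.
- **Cap tilted during the last press:** it tipped and slid about 14 mm along the pads, with about 22 N of side force. I opened the fingers for a moment with the cap on the stud, and it righted itself there. I then regripped at the bar's centre and pressed again.
- **Side force left over:** about 4–5 N remained sideways while pressing.
- **Grip opening:** it read about 10.6 mm on a bar stated as 12 mm thick.

I did not touch the blue cap or the other things on the bench.

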